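# Rebuild the herb planter on its cork mat

## Robot

A 6-joint arm with a two-finger parallel gripper is mounted at the origin on the work surface. World frame = base frame: x ahead of the robot, y to its left, z up, the work surface at z = 0. Lengths are in m, angles in rad, forces in N, time in s.
With the tool pointing down it reaches from about 0.35 to 0.775 m from the base axis. Payload 5.5 kg.
Tool frame: the origin (TCP) lies on the centre line of the jaws, within the pads' length; the fingertips stand 11 mm ahead of it and the grasp point (between the pads) lies 8 mm behind it (env.nose_length is the distance from the TCP to the fingertips, in m); x points along the fingers, z is the direction in which the jaws open and shut, and the axes are right-handed (so a half turn about x gives the same grasp; the last joint's range is limited). The gripper opens to 85 mm and grips with 20 to 120 N. Pads are 22 mm wide; open, the fingers measure 114 mm over their backs; the gripper's body (76 mm by 85 mm) begins 54 mm behind the grasp point. The pads swing forward as they close: fully open they stand 13 mm farther back than shut.
Start: joints at [1.158, 0.313, 0.046, 1.304, 0, 1.431], TCP at [0.155, 0.554, 0.242] pointing down, gripper open.
Joint ranges: [-2.76, 2.76], [-0.86, 1.69], [-1.03, 1.26], [-2.2, 2.34], [-1.47, 1.5], [-3.14, 3.14]. Speed limits (rad/s): [2.57, 2.57, 3.14, 3.14, 3.14, 3.14].

## Interface

Orientations are given as a unit quaternion [w, x, y, z].
In Python, from workcell import env gives the robot as it stands. The module is installed in compiled form; this text tells all that it offers.
- The arm moves only by the tool step_arm, never from a script. Its argument "moves" is a list that holds one entry, the list of rows, each a list of 7 numbers: the turn, a rotation vector about the tool's x, y, z in rad, then the shift along the tool's x, y, z in m, then the opening, from 0 (shut) to 1 (fully open). In form: [[[rx, ry, rz, tx, ty, tz, grip], ...]]. A call has 1 to 12 rows; each row is the pose to reach, as a shift and turn from the pose measured when the call began, along the tool's axes at that moment; what a row does not reach only later rows make up. A row lasts 1/10 s, in which the tool goes at most 50 mm and 8.59 degrees, less where a joint would pass 70% of its speed; a pose out of reach is approached as far as the arm can. A call with a gripper value outside its range is refused whole. The fingers move at their own pace and stop on an object; "force" is the grip in N (left out, the last holds). Time passes only in rows, so rows that repeat a pose let the fingers close. It gives the time, the measured TCP pose, the force and the opening at its end, in the units of the state.
- env.get_state(): the state, without advancing time (a new reading comes with each control period).
- env.read_camera(name): name is "side" or "top" or "wrist"; returns (picture, depth): 384x512x3 uint8, red, green, blue; 384x512 float32, m along the optical axis (not along the pixel's ray), 0 where there is no reading.
- env.get_calibration(name): a dict with "mtx" (3x3 intrinsics, pixels), "camera_from_world" (4x4, takes a point from world to camera coordinates); the wrist camera has in their place "T_tool_cam" (4x4, takes a point from camera to tool coordinates, whose origin is the TCP and whose axes are the tool frame's). Camera axes: x right, y down, z forward; pixel columns grow to the right and rows downward; lengths in m; the calibration is good to about 2 mm. A picture is of the moment at which its call begins: read the wrist's pose just before it. get_calibration takes no time and is no camera call.
- env.hand_in(): hands the job in, once; it reports no verdict.
Trained networks look in the newest picture that a camera, given by its name, has taken for a name from the list of things; names that differ only in an ending like _2 or _b are one class to them, and where a whole thing is asked for, a point or a joint stands for the part that bears it (a point fixed in the world has none). Each returns a list of dicts, best first, with "confidence" (0 to 1); they miss things now and then, are a little off and sometimes report something else, mostly with a low value. They report only what shows in the picture. A call takes as long as a camera call. They do not tell look-alikes from the thing itself.
- env.boxes_of(camera, thing): "uv" ([column, row] in pixels, amid what is visible of it).
- env.silhouettes(camera, thing): "mask" (384x512 bool, what is visible of it) and "uv" ([column, row] in pixels, amid what is visible of it).
The state is a dict: "clock": time; "joint_pos": joint angles; "qvel": joint speeds; "tau": joint torques, N m; "tcp_pos": TCP position; "orientation": TCP orientation; "wrist_force": force on the tool from outside, world axes, zero at the start; "ft_torque": the same for the moment, N m; "finger_gap": finger opening in m.
Only numpy, scipy, OpenCV 4.12 (cv2) and the standard library are available. Lean on these libraries where they do the work, as an engineer would, in place of code of your own. Each camera call takes 0.05 s, during which the arm holds its last target.

## Task

Put the herb planter together on the round cork mat, from the bottom up and one part at a time: first the steel saucer centred on the mat, then the low wide enamel pot in the saucer, then the terracotta pot inside that enamel pot, and last the brass-knobbed glass cloche, centred mouth down on the terracotta rim. Lower the cloche gently, without dropping or tipping it, and leave the tall enamel pot, the tumbler, the mister and the tongs where they are.

Things in the scene. Friction and masses are not known exactly. Their poses are not given: they have to be found in the camera images.
- cork_mat: Round cork mat, 110 mm across, 5 mm thick, fixed to the ledge: the planter's place. Origin at the centre of its underside (ledge height z = 0); z up.
- tile: Square pale stone tile, 100 x 100 mm, 5 mm thick, fixed to the ledge; not used. Origin at the centre of its underside.
- saucer: Shallow round bare-steel dish, 68 mm outside diameter (60 mm at the foot), 16 mm high, wall 3 mm, floor 4 mm thick, open side up; about 0.09 kg. Origin at the centre of its underside, z up.
- low_pot: Low wide white enamel pot, no handle: 57 mm outside at the rim, tapering evenly to 48 mm at the foot; 52 mm high, wall 3.5 mm, floor 5 mm, open at the top; about 0.16 kg. Origin at the centre of its underside, z up. Its foot has 3 to 4 mm of play all round in the saucer; seated, its underside is 4 mm above the saucer's.
- clay_pot: Small terracotta pot, 80 mm high: body tapers from 30 mm (foot) to 39 mm, straight collar 52 mm across over the top 24 mm; mouth 38 mm; about 0.15 kg. Origin at the centre of its underside, z up. It has about 4 mm of play all round on the low enamel pot's floor; seated, its underside is 5 mm above that pot's and its collar is clear above the rim.
- cloche: Clear glass bell, mouth down, 52 mm outside diameter, wall 4 mm, 58 mm high, with a round brass knob on top: knob 22 mm across, 70 to 92 mm above the mouth, on a stem 10 mm across; about 0.14 kg. Origin at the centre of its mouth (underside), z up. Standing on the terracotta rim its mouth is 80 mm above the clay pot's underside.
- tall_pot: Bystander: the other white enamel pot, tall and narrow, 50 mm across, 95 mm high. Origin at the centre of its underside.
- tumbler: Bystander: plain open glass tumbler, 66 mm across the rim, 90 mm high, mouth up, no knob. Origin at the centre of its underside.
- mister: Bystander: white plastic mister bottle, 68 mm across, 166 mm high, spray head with trigger and brass tip reaching 65 mm from the axis. Origin at the centre of its underside; the tip points along its -x.
- tongs: Bystander: bamboo tongs lying flat, 200 mm long by about 70 mm wide, 15 mm high. Origin at the middle underneath; length along its x.
Things that resemble listed ones, but are neither listed nor needed, are in the scene too. What is shaped like the low_pot but purple is not meant.

How it is judged:
By the outcome, as a careful person would: the job done as asked, in the order asked, and still so for the second after the job is handed in, with the robot touching nothing.
It also fails if it takes over 128 s, if anything falls off the work surface, if the arm or the gripper's body presses on something with over 40 N, if the wrist force passes 120 N, or if a joint passes its speed limit or range.

## Working session

There is one attempt and no reset: what is moved stays moved. The work goes in short steps, Python scripts to look and compute and a tool call to move; the robot and the scene stay as the last step left them, time stands still between calls to the robot, and variables do not carry over. Pictures are saved under pics/ and viewed, and the job is handed in when it is done.

Besides the shell and the picture viewer there is one more tool, called after "Request:" by a JSON object that holds its "method" and its "body". step_arm: Moves the arm, as the interface text tells. Its arguments: {"type":"object","properties":{"moves":{"type":"array","items":{"type":"array","items":{"type":"array","items":{"type":"number"}}}},"force":{"type":"number"}},"required":["moves"]}

```bash
mkdir -p pics; ls
cat > h.py <<'E'
import numpy as np,cv2
from workcell import env
def snap(n,name):
    p,d=env.read_camera(n); cv2.imwrite(f'pics/{name}.png',p[:,:,::-1]); np.save(f'pics/{name}.npy',d); return p,d
E
python3 - <<'E'
from h import *
np.set_printoptions(precision=4,suppress=True)
print(env.get_state()); print(env.nose_length)
for n in ["side","top","wrist"]:
    print(n,env.get_calibration(n)); snap(n,n+'0')
E
```

```text
pics
{'clock': 0.0, 'joint_pos': array([1.1584, 0.314 , 0.045 , 1.3036, 0.    , 1.4312]), 'qvel': array([ 0.0028, -0.    , -0.002 ,  0.0006, -0.0016,  0.0008]), 'tau': array([ -0.0009, -48.0631,  29.8532,   0.0197,  -0.0001,  -0.    ]), 'tcp_pos': array([0.1547, 0.5533, 0.2414]), 'orientation': array([ 0.5628, -0.4277,  0.5639,  0.4271]), 'wrist_force': array([-0.1324, -0.4335,  0.0388]), 'ft_torque': array([ 0.0028,  0.0131, -0.0332]), 'finger_gap': 0.08528535241992335}
0.011
side {'mtx': array([[433.5398,   0.    , 262.7809],
       [  0.    , 433.5398, 199.5843],
       [  0.    ,   0.    ,   1.    ]]), 'camera_from_world': array([[ 0.9461, -0.3231, -0.022 , -0.5508],
       [-0.1873, -0.4904, -0.8511,  0.1259],
       [ 0.2642,  0.8094, -0.5245,  1.2848],
       [ 0.    ,  0.    ,  0.    ,  1.    ]])}
top {'mtx': array([[402.8528,   0.    , 258.2806],
       [  0.    , 402.8528, 189.9339],
       [  0.    ,   0.    ,   1.    ]]), 'camera_from_world': array([[-0.0281, -0.9996, -0.008 ,  0.0077],
       [-0.9897,  0.029 , -0.1403,  0.5645],
       [ 0.1405,  0.004 , -0.9901,  1.1842],
       [ 0.    ,  0.    ,  0.    ,  1.    ]])}
wrist {'mtx': array([[316.8399,   0.    , 251.0724],
       [  0.    , 316.8399, 183.9527],
       [  0.    ,   0.    ,   1.    ]]), 'T_tool_cam': array([[-0.0004, -0.3257,  0.9455, -0.1306],
       [-0.0004, -0.9455, -0.3257,  0.0844],
       [ 1.    , -0.0005,  0.0003,  0.0012],
       [ 0.    ,  0.    ,  0.    ,  1.    ]])}
```

View pics/side0.png

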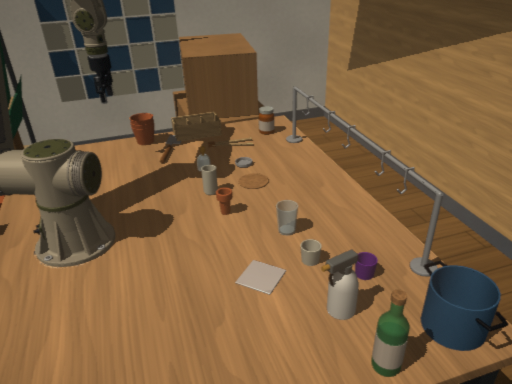

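View pics/top0.png

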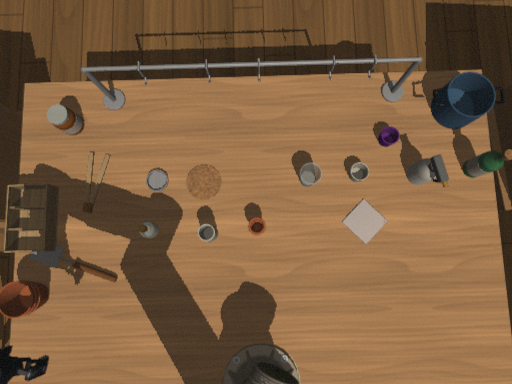

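View pics/wrist0.png

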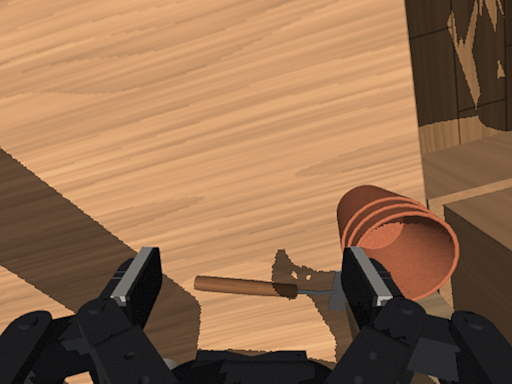

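```bash
cat >> h.py <<'E'
np.set_printoptions(precision=4,suppress=True)
def toworld(n,uv,d,cam=None):
    c=env.get_calibration(n); K=c['mtx']
    uv=np.atleast_2d(uv); d=np.atleast_1d(d)
    P=np.c_[(uv[:,0]-K[0,2])/K[0,0]*d,(uv[:,1]-K[1,2])/K[1,1]*d,d]
    if n=='wrist':
        T=cam@c['T_tool_cam']
    else: T=np.linalg.inv(c['camera_from_world'])
    return P@T[:3,:3].T+T[:3,3]
def cloud(n,d,mask=None,cam=None):
    m=d>0
    if mask is not None: m&=mask
    v,u=np.nonzero(m); return toworld(n,np.c_[u,v],d[m],cam)
def tcpT(s):
    from scipy.spatial.transform import Rotation as R
    q=s['orientation']; T=np.eye(4); T[:3,:3]=R.from_quat([q[1],q[2],q[3],q[0]]).as_matrix(); T[:3,3]=s['tcp_pos']; return T
def circ(xy):
    # algebraic circle fit
    A=np.c_[2*xy,np.ones(len(xy))]; b=(xy**2).sum(1)
    s=np.linalg.lstsq(A,b,rcond=None)[0]; return s[:2],np.sqrt(s[2]+s[:2]@s[:2])
E
python3 - <<'E'
from h import *
p,d=env.read_camera('top')
for t in ['cork_mat','saucer','low_pot','clay_pot','cloche','tall_pot','tumbler','mister','tongs']:
    for r in env.silhouettes('top',t)[:3]:
        m=r['mask']; P=cloud('top',d,m)
        if len(P)==0: print(t,r['uv'],r['confidence'],'nodepth'); continue
        z=np.percentile(P[:,2],95); 
        top=P[P[:,2]>z-0.008]
        print(t,np.round(r['uv']),round(r['confidence'],2),m.sum(),'min',P.min(0),'max',P.max(0),'ztop',z,'mid-top',(top.min(0)+top.max(0))/2)
E
```

```text
cork_mat [205. 178.] 0.92 975 min [ 0.5484  0.1049 -0.0052] max [0.6593 0.2163 0.0125] ztop 0.009665485339045031 mid-top [0.603  0.1598 0.0071]
cork_mat [ 87. 182.] 0.44 617 min [ 0.5174  0.4625 -0.0043] max [0.7062 0.5429 0.0204] ztop 0.016374200918532963 mid-top [0.6111 0.4995 0.0144]
saucer [157. 182.] 0.66 373 min [ 0.5765  0.2737 -0.0019] max [0.6428 0.3414 0.0233] ztop 0.017938225010999665 mid-top [0.6097 0.3077 0.0167]
saucer [428. 166.] 0.17 883 min [ 0.546  -0.5671 -0.003 ] max [ 0.6379 -0.4723  0.1712] ztop 0.16744311077544594 mid-top [ 0.5879 -0.5082  0.1654]
low_pot [361. 170.] 0.86 319 min [ 0.5861 -0.3598 -0.0032] max [ 0.6396 -0.2886  0.0569] ztop 0.05341021457699744 mid-top [ 0.6132 -0.3153  0.0511]
clay_pot [257. 227.] 0.51 214 min [ 0.4329 -0.0225  0.0004] max [0.4768 0.0241 0.0862] ztop 0.08283188778222338 mid-top [0.4549 0.0008 0.0806]
cloche [150. 228.] 0.56 305 min [ 0.432   0.3015 -0.0037] max [0.486  0.3657 0.0956] ztop 0.09265303403259942 mid-top [0.458  0.3279 0.0902]
tall_pot [206. 232.] 0.72 291 min [ 0.4167  0.1193 -0.0024] max [0.4741 0.1674 0.0999] ztop 0.09707272047896376 mid-top [0.441  0.1442 0.0949]
tumbler [308. 174.] 0.66 415 min [ 0.5728 -0.1946 -0.0016] max [ 0.6369 -0.1318  0.095 ] ztop 0.09159447381370803 mid-top [ 0.6049 -0.1632  0.0896]
mister [429. 168.] 0.81 911 min [ 0.5437 -0.6078 -0.0086] max [ 0.6584 -0.4723  0.1712] ztop 0.16747548046433847 mid-top [ 0.589  -0.5098  0.1654]
tongs [ 88. 184.] 0.55 627 min [ 0.5174  0.4625 -0.0057] max [0.7062 0.5429 0.0204] ztop 0.016348103855832807 mid-top [0.6111 0.4995 0.0144]
```

```bash
cat >> h.py <<'E'
from scipy.spatial.transform import Rotation as R
def go(target,psi=None,s=None):
    s=s or env.get_state(); T=tcpT(s)
    if psi is None: Rd=T[:3,:3]
    else:
        x=np.array([0,0,-1.]); best=None
        for k in (0,np.pi):
            z=np.array([np.cos(psi+k),np.sin(psi+k),0]); M=np.c_[x,np.cross(z,x),z]
            rv=R.from_matrix(T[:3,:3].T@M).as_rotvec()
            if best is None or np.linalg.norm(rv)<np.linalg.norm(best): best=rv
    rv=best if psi is not None else np.zeros(3)
    t=T[:3,:3].T@(np.array(target)-T[:3,3])
    return np.round(np.r_[rv,t],4)
E
python3 - <<'E'
from h import *
s=env.get_state();T=tcpT(s);print(T)
im=cv2.imread('pics/side0.png'); c=cv2.resize(im[120:300,150:400],None,fx=3,fy=3,interpolation=cv2.INTER_CUBIC); cv2.imwrite('pics/c1.png',c)
print(go([.61,.308,.24],np.arctan2(.308,.61)), go([.61,.308,.24],np.arctan2(.308,.61)+np.pi/2))
E
```

```text
[[ 0.0001 -0.963   0.2694  0.155 ]
 [ 0.0002  0.2694  0.963   0.5538]
 [-1.     -0.0001  0.0002  0.2424]
 [ 0.      0.      0.      1.    ]]
[ 0.8304  0.0002 -0.      0.0024 -0.5044 -0.1141] [-0.7404  0.0002  0.0001  0.0024 -0.5044 -0.1141]
```

View pics/c1.png

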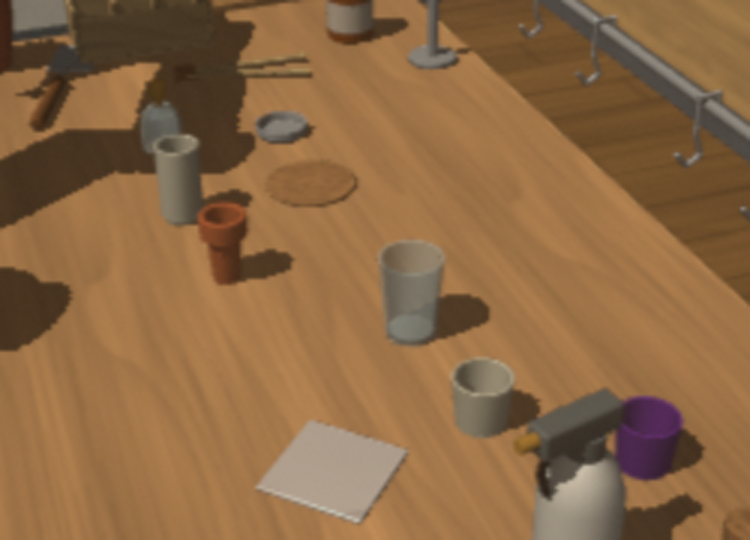

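Request:
{"method": "step_arm", "body": {"moves": [[[0.83, 0, 0, 0.04, -0.504, -0.114, 1], [0.83, 0, 0, 0.04, -0.504, -0.114, 1], [0.83, 0, 0, 0.04, -0.504, -0.114, 1], [0.83, 0, 0, 0.04, -0.504, -0.114, 1], [0.83, 0, 0, 0.04, -0.504, -0.114, 1], [0.83, 0, 0, 0.04, -0.504, -0.114, 1], [0.83, 0, 0, 0.04, -0.504, -0.114, 1], [0.83, 0, 0, 0.04, -0.504, -0.114, 1], [0.83, 0, 0, 0.04, -0.504, -0.114, 1], [0.83, 0, 0, 0.04, -0.504, -0.114, 1], [0.83, 0, 0, 0.04, -0.504, -0.114, 1], [0.83, 0, 0, 0.04, -0.504, -0.114, 1]]]}}

```text
clock: 1.85
tcp_pos: [0.6122, 0.3057, 0.2009]
orientation: [0.688, -0.163, 0.688, 0.162]
wrist_force: [-0.3, -0.2, 0.1]
finger_gap: 0.0856
```

```bash
cat >> h.py <<'E'
def wl(thing,name,zr=None):
    s=env.get_state(); T=tcpT(s); p,d=snap('wrist',name)
    print('tcp',T[:3,3],'psi',np.arctan2(T[1,2],T[0,2]),s['clock'],s['wrist_force'],s['finger_gap'])
    for r in env.silhouettes('wrist',thing)[:2]:
        P=cloud('wrist',d,r['mask'],T)
        z=np.percentile(P[:,2],97); top=P[P[:,2]>z-.006] if zr is None else P[(P[:,2]>zr[0])&(P[:,2]<zr[1])]
        h=cv2.convexHull(top[:,:2].astype(np.float32))[:,0]
        print(thing,r['uv'],round(r['confidence'],2),len(P),'z97',z,'mid',(top.min(0)+top.max(0))/2,'ext',np.ptp(top,0),'encl',cv2.minEnclosingCircle(h),'hullfit',circ(h.astype(float)))
    return p,d,T
E
python3 -c "
from h import *
wl('saucer','w1'); wl('cork_mat','w2')"
```

```text
tcp [0.6122 0.3057 0.2009] psi 0.4636558287339778 1.85 [-0.2886 -0.2075  0.0922] 0.08556613689571446
saucer [250.7, 152.5] 0.67 3275 z97 0.015237929178027953 mid [0.6096 0.3095 0.0131] ext [0.0671 0.067  0.0076] encl ((0.6095131635665894, 0.3093204200267792), 0.03391542658209801) hullfit (array([0.6094, 0.3096]), np.float64(0.03336844386867404))
tcp [0.6094 0.3079 0.2018] psi 0.46715268105822055 1.95 [ 0.4862 -0.1348  0.0051] 0.0853049654704947
cork_mat [195.5, 258.9] 0.75 5204 z97 0.004995757115560579 mid [0.6024 0.165  0.0029] ext [0.1081 0.1085 0.0069] encl ((0.6025400757789612, 0.16508562862873077), 0.054877959191799164) hullfit (array([0.6026, 0.1652]), np.float64(0.0541768708823953))
cork_mat [251.8, 154.6] 0.5 3314 z97 0.015317832220794142 mid [0.6098 0.3093 0.013 ] ext [0.0672 0.0676 0.0072] encl ((0.6096813082695007, 0.30943503975868225), 0.03403646498918533) hullfit (array([0.6095, 0.3094]), np.float64(0.03360781281372293))
```

View pics/w1.png

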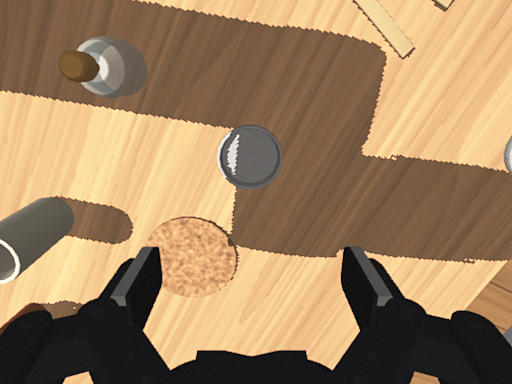

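```bash
python3 -c "
from h import *
for i in range(3): env.read_camera('wrist'); s=env.get_state(); print(s['tcp_pos'],s['qvel'])
print(go([.6095,.309,.06],s=s),go([.6095,.309,.009],s=s))"
```

```text
[0.6084 0.3092 0.2028] [ 0.0054 -0.0058  0.0008 -0.0008 -0.0017 -0.0008]
[0.6085 0.3093 0.2029] [ 0.0006 -0.0007  0.0021 -0.0021 -0.0018 -0.0004]
[0.6086 0.3093 0.203 ] [-0.0014  0.0018  0.0031 -0.0004  0.0008 -0.001 ]
[ 0.      0.      0.      0.143  -0.0007  0.0006] [ 0.      0.      0.      0.194  -0.0007  0.0006]
```

```bash
python3 -c "
from h import *
wl('saucer','w3'); wl('cork_mat','w4')"
```

```text
tcp [0.6086 0.3093 0.203 ] psi 0.4698583757091187 2.2 [ 0.1539 -0.4243 -0.0495] 0.08563625617178246
saucer [248.3, 157.5] 0.89 3218 z97 0.015339972793210505 mid [0.6096 0.3094 0.0131] ext [0.0669 0.0671 0.0075] encl ((0.6094227433204651, 0.3093634247779846), 0.03404049202799797) hullfit (array([0.6094, 0.3095]), np.float64(0.03351551226383845))
saucer [387.4, 19.8] 0.31 1565 z97 0.010348272954483454 mid [0.6652 0.4943 0.0079] ext [0.086  0.0652 0.0067] encl ((0.6666330695152283, 0.501602292060852), 0.048139266669750214) hullfit (array([0.6693, 0.4994]), np.float64(0.04211334321009509))
tcp [0.6089 0.3091 0.2029] psi 0.46946764576448646 2.3 [ 0.0567 -1.0031  0.3081] 0.0854687739333893
cork_mat [193.9, 256.8] 0.71 5124 z97 0.0049782241624602985 mid [0.6022 0.1962 0.1029] ext [0.1075 0.1731 0.2056] encl ((0.5953971147537231, 0.19730216264724731), 0.08786637336015701) hullfit (array([0.5949, 0.1836]), np.float64(0.06740633550768303))
```

Request:
{"method": "step_arm", "body": {"moves": [[[0, 0, 0, 0.05, -0.0007, 0.0006, 1], [0, 0, 0, 0.1, -0.0007, 0.0006, 1], [0, 0, 0, 0.15, -0.0007, 0.0006, 1], [0, 0, 0, 0.17, -0.0007, 0.0006, 1], [0, 0, 0, 0.17, -0.0007, 0.0006, 1], [0, 0, 0, 0.17, -0.0007, 0.0006, 1]]]}}

```text
clock: 3.0
tcp_pos: [0.6103, 0.3087, 0.0333]
orientation: [0.688, -0.164, 0.687, 0.164]
wrist_force: [0.4, 0.3, 1.2]
finger_gap: 0.0854
```

```bash
python3 -c "
from h import *
env.read_camera('wrist');wl('saucer','w5'); s=env.get_state(); print(s['tcp_pos'],go([.6095,.309,.009],s=s))"
```

```text
tcp [0.6113 0.3091 0.0347] psi 0.4691771314491754 3.05 [0.8883 0.8496 0.7452] 0.0853894406314254
saucer [245.9, 232.4] 0.58 11441 z97 0.015297546158375263 mid [0.6093 0.3091 0.013 ] ext [0.0669 0.0678 0.0074] encl ((0.6097992062568665, 0.30898869037628174), 0.034410424530506134) hullfit (array([0.6093, 0.3091]), np.float64(0.03366310064230203))
[0.6119 0.3092 0.0355] [ 0.      0.      0.      0.0265  0.0009 -0.0024]
```

View pics/w5.png

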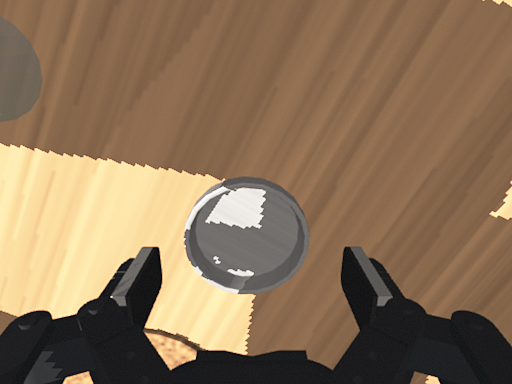

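Request:
{"method": "step_arm", "body": {"moves": [[[0, 0, 0, 0.013, 0.0009, -0.002, 1], [0, 0, 0, 0.026, 0.0009, -0.002, 1], [0, 0, 0, 0.026, 0.0009, -0.002, 1], [0, 0, 0, 0.026, 0.0009, -0.002, 1], [0, 0, 0, 0.026, 0.0009, -0.002, 1]]]}}

```text
clock: 3.65
tcp_pos: [0.6099, 0.3091, 0.0094]
orientation: [0.69, -0.164, 0.686, 0.165]
wrist_force: [0.5, -0.2, 0.5]
finger_gap: 0.0854
```

```bash
python3 -c "
from h import *
snap('wrist','w6');s=env.get_state(); print(s['tcp_pos'],s['wrist_force'],go([.6095,.309,.009],s=s))"
```

```text
[0.6101 0.3092 0.0097] [ 0.525  -0.0649  0.0125] [ 0.      0.      0.      0.0007  0.0001 -0.0006]
```

View pics/w6.png

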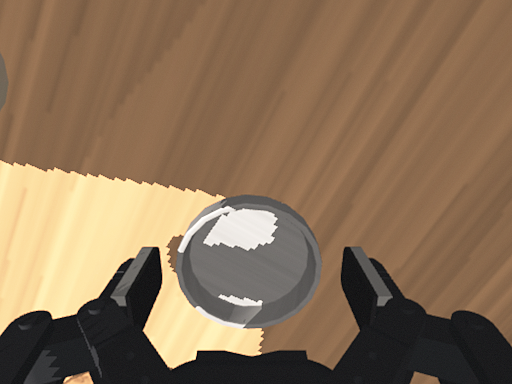

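Request:
{"method": "step_arm", "body": {"moves": [[[0, 0, 0, 0, 0, 0, 0], [0, 0, 0, 0, 0, 0, 0], [0, 0, 0, 0, 0, 0, 0], [0, 0, 0, 0, 0, 0, 0], [0, 0, 0, 0, 0, 0, 0], [0, 0, 0, 0, 0, 0, 0]]], "force": 40}}

```text
clock: 4.3
tcp_pos: [0.6105, 0.3094, 0.011]
orientation: [0.69, -0.164, 0.685, 0.165]
wrist_force: [-1.7, -0.4, 4.5]
finger_gap: 0.0661
```

```bash
python3 -c "
from h import *
wl('saucer','w7');s=env.get_state(); print(s['tcp_pos'],s['wrist_force'],s['finger_gap'])"
```

```text
tcp [0.6105 0.3094 0.011 ] psi 0.4690587718367951 4.3 [-1.7312 -0.4119  4.525 ] 0.06611759151069517
saucer [251.9, 257.0] 0.73 15096 z97 0.015288419918718007 mid [0.6113 0.3098 0.0131] ext [0.0675 0.0681 0.0076] encl ((0.6112092733383179, 0.30986499786376953), 0.03449312224984169) hullfit (array([0.6111, 0.3099]), np.float64(0.033925161007435645))
[0.6105 0.3094 0.011 ] [-1.3304 -0.7495  4.8706] 0.06632929225134063
```

View pics/w7.png

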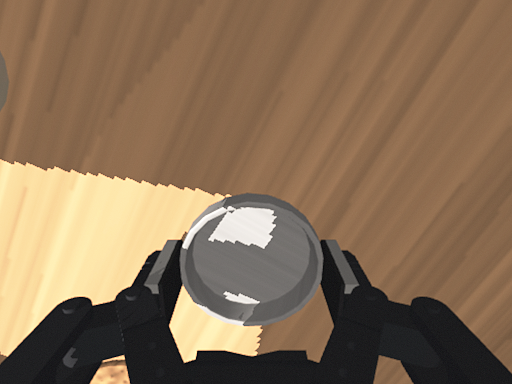

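Request:
{"method": "step_arm", "body": {"moves": [[[0, 0, 0, -0.02, 0, 0, 0], [0, 0, 0, -0.05, 0, 0, 0], [0, 0, 0, -0.08, 0, 0, 0], [0, 0, 0, -0.08, 0, 0, 0], [0, 0, 0, -0.08, 0, 0, 0]]]}}

```text
clock: 4.9
tcp_pos: [0.6107, 0.3094, 0.092]
orientation: [0.691, -0.164, 0.685, 0.165]
wrist_force: [0.1, -0.6, -1.4]
finger_gap: 0.0661
```

```bash
python3 -c "
from h import *
for i in range(2): env.read_camera('wrist')
wl('saucer','w8');p,d,T=wl('cork_mat','w9',(0.002,.008));s=env.get_state(); print(s['tcp_pos'],s['wrist_force'],s['finger_gap'])
# mat by top camera with z filter
p,d=env.read_camera('top')
r=env.silhouettes('top','cork_mat')[0]; P=cloud('top',d,r['mask']); print(r['uv'],(P.min(0)+P.max(0))/2,np.ptp(P,0))
c=cv2.findContours(r['mask'].astype(np.uint8),0,1)[0]; e=cv2.fitEllipse(max(c,key=len)); print(e)
"
```

```text
tcp [0.6092 0.3089 0.0897] psi 0.46909235344644284 5.0 [ 0.3064  0.0533 -0.4279] 0.0661673570350366
saucer [248.7, 258.3] 0.78 15075 z97 0.09393916613772513 mid [0.6098 0.3094 0.0917] ext [0.0672 0.0681 0.0075] encl ((0.6098559498786926, 0.30947670340538025), 0.03449475020170212) hullfit (array([0.6098, 0.3095]), np.float64(0.03386636990957832))
tcp [0.6089 0.3088 0.0892] psi 0.4689603897169355 5.1 [-0.5211  0.6821 -1.2056] 0.0662920756132948
cork_mat [192.2, 329.9] 0.97 2577 z97 0.004868335905528411 mid [0.6143 0.165  0.0039] ext [0.0828 0.0996 0.0038] encl ((0.6057241559028625, 0.16132071614265442), 0.054293498396873474) hullfit (array([0.601, 0.166]), np.float64(0.052482474788786294))
[0.6092 0.3089 0.0895] [ 0.5431  0.2941 -1.447 ] 0.0660174706020634
[204.2, 180.0] [0.6015 0.1616 0.0056] [0.1057 0.1077 0.0175]
((203.6821746826172, 181.27740478515625), (32.98782730102539, 34.5211181640625), 126.46533203125)
```

View pics/w9.png

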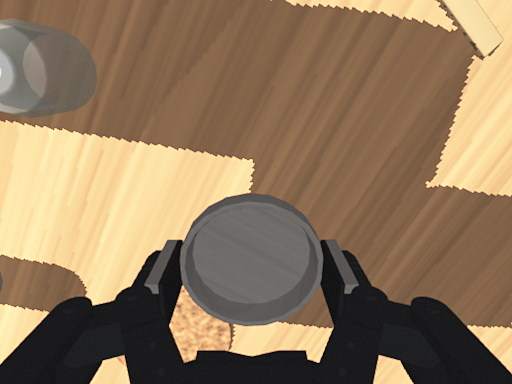

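```bash
python3 -c "
from h import *
print(go([.6015,.163,.2]))"
```

```text
[ 0.      0.      0.     -0.1103 -0.1267 -0.0726]
```

Request:
{"method": "step_arm", "body": {"moves": [[[0, 0, 0, -0.04, -0.02, -0.012, 0], [0, 0, 0, -0.08, -0.05, -0.03, 0], [0, 0, 0, -0.11, -0.08, -0.05, 0], [0, 0, 0, -0.11, -0.11, -0.063, 0], [0, 0, 0, -0.11, -0.127, -0.073, 0], [0, 0, 0, -0.11, -0.127, -0.073, 0], [0, 0, 0, -0.11, -0.127, -0.073, 0], [0, 0, 0, -0.11, -0.127, -0.073, 0]]]}}

```text
clock: 6.1
tcp_pos: [0.6012, 0.1633, 0.1993]
orientation: [0.689, -0.164, 0.686, 0.165]
wrist_force: [0.4, -0.3, -0.8]
finger_gap: 0.0659
```

```bash
python3 -c "
from h import *
for i in range(2): env.read_camera('wrist')
wl('saucer','w10',(0.18,.22));p,d,T=wl('cork_mat','w11',(0.002,.008));s=env.get_state(); print(s['tcp_pos'],s['wrist_force'],s['finger_gap'])
"
```

```text
tcp [0.6012 0.1636 0.1993] psi 0.47045416906527754 6.2 [ 0.2516  0.336  -0.985 ] 0.0661034909515951
saucer [248.7, 257.8] 0.64 14870 z97 0.20351006218543624 mid [0.6018 0.1643 0.1972] ext [0.0672 0.0677 0.0163] encl ((0.6014163494110107, 0.16400958597660065), 0.03437549248337746) hullfit (array([0.6018, 0.1643]), np.float64(0.03371937962584227))
tcp [0.6012 0.1635 0.1994] psi 0.4704125750006481 6.3 [ 0.4     0.4431 -0.0336] 0.06611260594930565
cork_mat [247.7, 154.0] 0.73 7618 z97 0.005263922836278034 mid [0.6024 0.1651 0.0041] ext [0.1085 0.1078 0.0042] encl ((0.6024624705314636, 0.16448718309402466), 0.05486252158880234) hullfit (array([0.6025, 0.1645]), np.float64(0.0544427255341811))
[0.6012 0.1632 0.1995] [-0.1862  0.0485 -1.5937] 0.06596194118554671
```

View pics/w11.png

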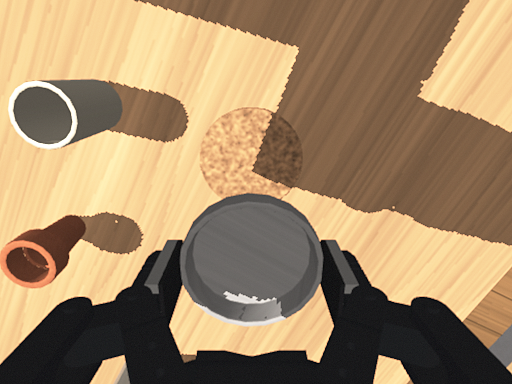

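Request:
{"method": "step_arm", "body": {"moves": [[[0, 0, 0, 0.04, 0, 0.0008, 0], [0, 0, 0, 0.09, 0, 0.0008, 0], [0, 0, 0, 0.13, 0, 0.0008, 0], [0, 0, 0, 0.15, 0, 0.0008, 0], [0, 0, 0, 0.16, 0, 0.0008, 0], [0, 0, 0, 0.165, 0, 0.0008, 0], [0, 0, 0, 0.17, 0, 0.0008, 0], [0, 0, 0, 0.174, 0, 0.0008, 0], [0, 0, 0, 0.174, 0, 0.0008, 0], [0, 0, 0, 0.174, 0, 0.0008, 0]]]}}

```text
clock: 7.4
tcp_pos: [0.6033, 0.164, 0.0263]
orientation: [0.69, -0.164, 0.685, 0.165]
wrist_force: [0.7, 0.0, -0.7]
finger_gap: 0.0662
```

```bash
python3 -c "
from h import *
wl('saucer','w12')
s=env.get_state(); print(s['tcp_pos'],s['wrist_force'],s['finger_gap'],go([.6019,.1637,.0155]))
"
```

```text
tcp [0.6033 0.164  0.0263] psi 0.4699970568464784 7.4 [ 0.6899  0.0196 -0.6538] 0.06618166609126375
saucer [249.6, 255.2] 0.68 15025 z97 0.03052526567555878 mid [0.6042 0.1642 0.0285] ext [0.0677 0.0687 0.008 ] encl ((0.6040726900100708, 0.16421270370483398), 0.034712258726358414) hullfit (array([0.6039, 0.1645]), np.float64(0.03390280182251491))
[0.6032 0.164  0.0262] [ 0.2978  0.1756 -1.5096] 0.06621117158026153 [ 0.      0.      0.      0.0107  0.0003 -0.0014]
```

Request:
{"method": "step_arm", "body": {"moves": [[[0, 0, 0, 0.004, 0.0003, -0.0014, 0], [0, 0, 0, 0.007, 0.0003, -0.0014, 0], [0, 0, 0, 0.009, 0.0003, -0.0014, 0], [0, 0, 0, 0.0095, 0.0003, -0.0014, 0], [0, 0, 0, 0.0095, 0.0003, -0.0014, 0]]]}}

```text
clock: 8.0
tcp_pos: [0.6018, 0.1636, 0.0165]
orientation: [0.69, -0.164, 0.686, 0.165]
wrist_force: [0.1, -0.4, -0.9]
finger_gap: 0.0662
```

```bash
python3 -c "
from h import *
wl('saucer','w13')
s=env.get_state(); print(s['tcp_pos'],s['wrist_force'],s['finger_gap'],go([.6019,.1637,.0155]))
"
```

```text
tcp [0.6018 0.1636 0.0165] psi 0.4700840678728654 8.0 [ 0.1496 -0.4254 -0.9229] 0.06618448069284727
saucer [251.2, 258.9] 0.77 15056 z97 0.020690045236852823 mid [0.6025 0.1643 0.0185] ext [0.0674 0.0678 0.0076] encl ((0.6023256182670593, 0.16400177776813507), 0.034603264182806015) hullfit (array([0.6024, 0.1642]), np.float64(0.03392919047359286))
[0.602  0.1636 0.0167] [-0.5671  0.0044 -0.5305] 0.06590605944473205 [ 0.      0.      0.      0.0012  0.0001 -0.    ]
```

Request:
{"method": "step_arm", "body": {"moves": [[[0, 0, 0, 0.001, 0, 0, 0], [0, 0, 0, 0.0015, 0, 0, 0], [0, 0, 0, 0.0015, 0, 0, 0], [0, 0, 0, 0.0015, 0, 0, 0.85], [0, 0, 0, 0.0015, 0, 0, 1], [0, 0, 0, 0.0015, 0, 0, 1], [0, 0, 0, 0.0015, 0, 0, 1], [0, 0, 0, 0.0015, 0, 0, 1]]]}}

```text
clock: 8.9
tcp_pos: [0.6019, 0.1636, 0.0151]
orientation: [0.69, -0.164, 0.686, 0.165]
wrist_force: [0.2, 0.4, -0.8]
finger_gap: 0.085
```

```bash
python3 -c "
from h import *
wl('saucer','w14')
s=env.get_state(); print(s['tcp_pos'],s['wrist_force'],s['finger_gap'])
"
```

```text
tcp [0.6019 0.1636 0.0151] psi 0.4700179413582928 8.9 [ 0.1507  0.3531 -0.7689] 0.08500582307965984
saucer [249.8, 259.3] 0.96 15077 z97 0.020274431991513304 mid [0.603  0.1642 0.0181] ext [0.0674 0.0681 0.0076] encl ((0.6030822396278381, 0.1640593409538269), 0.03460566699504852) hullfit (array([0.6029, 0.1642]), np.float64(0.03383095995666415))
[0.6019 0.1637 0.0151] [ 1.3311  0.1914 -0.0927] 0.0854163713934846
```

View pics/w14.png

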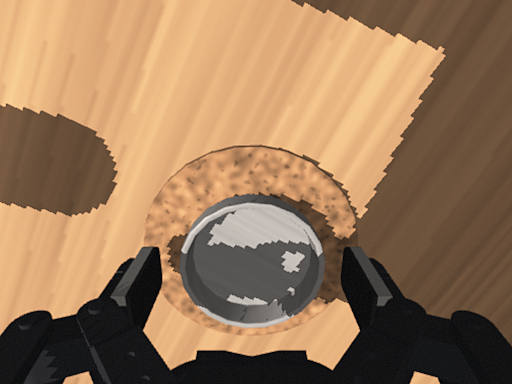

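```bash
python3 -c "
from h import *
p,d=env.read_camera('top')
r=env.silhouettes('top','low_pot')
for q in r: P=cloud('top',d,q['mask']); print(q['uv'],q['confidence'],(P.min(0)+P.max(0))/2)
for q in env.silhouettes('top','mister')[:1]:
  P=cloud('top',d,q['mask']); print(P[P[:,1].argmax()],P[P[:,0].argmin()])
print(go([.613,-.300,.23],-.45))"
```

```text
[359.6, 172.2] 0.79 [ 0.613  -0.3151  0.0284]
[388.0, 140.2] 0.67 [ 0.7319 -0.4253  0.0273]
[ 0.6089 -0.4721  0.0737] [ 0.5481 -0.5169  0.1655]
[ 0.9201  0.0061 -0.002  -0.2157 -0.4185 -0.1988]
```

Request:
{"method": "step_arm", "body": {"moves": [[[0, 0, 0, -0.02, 0, 0, 1], [0, 0, 0, -0.06, 0, 0, 1], [0, 0, 0, -0.11, 0, 0, 1], [0, 0, 0, -0.16, 0, 0, 1], [0, 0, 0, -0.21, 0, 0, 1], [0, 0, 0, -0.215, 0, 0, 1]]]}}

```text
clock: 9.75
tcp_pos: [0.6039, 0.1637, 0.2384]
orientation: [0.694, -0.165, 0.681, 0.164]
wrist_force: [0.9, 0.4, 0.2]
finger_gap: 0.0852
```

```bash
python3 -c "
from h import *
print(go([.613,-.300,.23],-.45))"
```

```text
[ 0.9201  0.0192 -0.0038  0.0068 -0.4175 -0.2021]
```

Request:
{"method": "step_arm", "body": {"moves": [[[0.92, 0.019, -0.004, 0.007, -0.417, -0.202, 1], [0.92, 0.019, -0.004, 0.007, -0.417, -0.202, 1], [0.92, 0.019, -0.004, 0.007, -0.417, -0.202, 1], [0.92, 0.019, -0.004, 0.007, -0.417, -0.202, 1], [0.92, 0.019, -0.004, 0.007, -0.417, -0.202, 1], [0.92, 0.019, -0.004, 0.007, -0.417, -0.202, 1], [0.92, 0.019, -0.004, 0.007, -0.417, -0.202, 1], [0.92, 0.019, -0.004, 0.007, -0.417, -0.202, 1], [0.92, 0.019, -0.004, 0.007, -0.417, -0.202, 1], [0.92, 0.019, -0.004, 0.007, -0.417, -0.202, 1], [0.92, 0.019, -0.004, 0.007, -0.417, -0.202, 1], [0.92, 0.019, -0.004, 0.007, -0.417, -0.202, 1]]]}}

```text
clock: 10.95
tcp_pos: [0.6127, -0.2986, 0.2292]
orientation: [0.689, 0.158, 0.69, -0.157]
wrist_force: [-0.2, -0.2, 0.4]
finger_gap: 0.0856
```

```bash
python3 -c "
from h import *
for i in range(3): env.read_camera('wrist')
wl('low_pot','w15');wl('low_pot','w16');s=env.get_state(); print(s['tcp_pos'],R.from_matrix(tcpT(s)[:3,:3]).as_matrix()[:,0])
"
```

```text
tcp [ 0.6132 -0.2974  0.2301] psi -0.447473663188022 11.1 [-0.7992  0.7294  0.7164] 0.08583554534142027
low_pot [256.3, 175.1] 0.97 2442 z97 0.05141949788370277 mid [ 0.6131 -0.3144  0.0492] ext [0.0558 0.0556 0.0074] encl ((0.6132249236106873, -0.31478503346443176), 0.028317032381892204) hullfit (array([ 0.6132, -0.3147]), np.float64(0.02793072511624022))
low_pot [385.1, 209.4] 0.9 2765 z97 0.05127688003720138 mid [ 0.7228 -0.4149  0.0489] ext [0.0558 0.0565 0.0072] encl ((0.7227808833122253, -0.41506120562553406), 0.028868138790130615) hullfit (array([ 0.7228, -0.4149]), np.float64(0.028119509039830813))
tcp [ 0.6133 -0.2977  0.2303] psi -0.4474840310267724 11.2 [-0.217  -0.4213  0.9217] 0.085306457549481
low_pot [254.7, 175.2] 0.63 2463 z97 0.05142728467398402 mid [ 0.6135 -0.3149  0.049 ] ext [0.0553 0.0561 0.0072] encl ((0.6133621335029602, -0.31495964527130127), 0.02836611494421959) hullfit (array([ 0.6133, -0.3148]), np.float64(0.028018946590332657))
low_pot [384.6, 210.6] 0.57 2741 z97 0.05141287026751052 mid [ 0.7229 -0.4151  0.0492] ext [0.056  0.0576 0.0073] encl ((0.7224045395851135, -0.4151986241340637), 0.029048584401607513) hullfit (array([ 0.723 , -0.4152]), np.float64(0.02821314482833698))
[ 0.6132 -0.2982  0.2302] [ 0.0005 -0.0004 -1.    ]
```

View pics/w16.png

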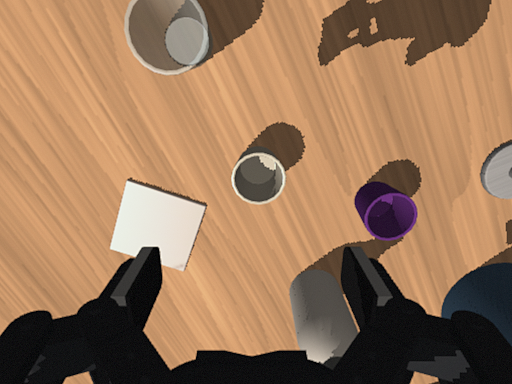

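```bash
python3 -c "
from h import *
print(go([.6132,-.3148,.06]),go([.6132,-.3148,.041]))"
```

```text
[ 0.      0.      0.      0.1702 -0.0149  0.0071] [ 0.      0.      0.      0.1892 -0.0149  0.0071]
```

Request:
{"method": "step_arm", "body": {"moves": [[[0, 0, 0, 0.03, -0.015, 0.007, 1], [0, 0, 0, 0.07, -0.015, 0.007, 1], [0, 0, 0, 0.1, -0.015, 0.007, 1], [0, 0, 0, 0.12, -0.015, 0.007, 1], [0, 0, 0, 0.13, -0.015, 0.007, 1], [0, 0, 0, 0.13, -0.015, 0.007, 1], [0, 0, 0, 0.13, -0.015, 0.007, 1]]]}}

```text
clock: 12.0
tcp_pos: [0.6137, -0.315, 0.1014]
orientation: [0.69, 0.157, 0.689, -0.157]
wrist_force: [-0.5, -0.2, -0.9]
finger_gap: 0.0855
```

```bash
python3 -c "
from h import *
wl('low_pot','w17');print(go([.6132,-.3148,.041]))"
```

```text
tcp [ 0.6137 -0.315   0.1014] psi -0.4478150501542224 12.0 [-0.493  -0.1722 -0.8838] 0.08550862790092054
low_pot [250.3, 210.1] 0.74 6393 z97 0.051389407165604396 mid [ 0.6131 -0.3148  0.049 ] ext [0.0558 0.0565 0.0072] encl ((0.612865149974823, -0.31489184498786926), 0.028567317873239517) hullfit (array([ 0.6131, -0.3149]), np.float64(0.028043612260012417))
low_pot [446.2, 260.5] 0.58 7353 z97 0.051110386954360015 mid [ 0.7228 -0.4147  0.0488] ext [0.0565 0.0568 0.0074] encl ((0.7224496006965637, -0.4147418141365051), 0.029006477445364) hullfit (array([ 0.7226, -0.4149]), np.float64(0.02818177776123361))
[ 0.      0.      0.      0.0611  0.0001 -0.0013]
```

View pics/w17.png

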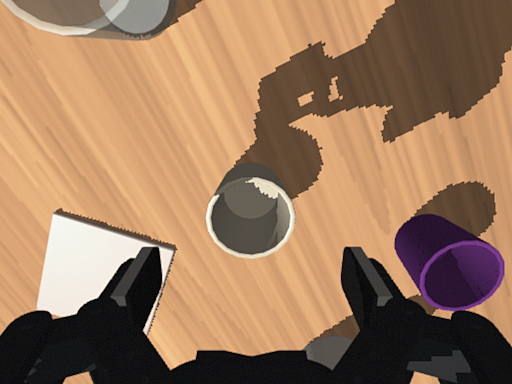

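White low pot centred at (251,215) between the jaws.

Request:
{"method": "step_arm", "body": {"moves": [[[0, 0, 0, 0.02, 0, -0.0012, 1], [0, 0, 0, 0.04, 0, -0.0012, 1], [0, 0, 0, 0.055, 0, -0.0012, 1], [0, 0, 0, 0.06, 0, -0.0012, 1], [0, 0, 0, 0.06, 0, -0.0012, 1], [0, 0, 0, 0.06, 0, -0.0012, 0], [0, 0, 0, 0.06, 0, -0.0012, 0], [0, 0, 0, 0.06, 0, -0.0012, 0], [0, 0, 0, 0.06, 0, -0.0012, 0], [0, 0, 0, 0.06, 0, -0.0012, 0], [0, 0, 0, 0.06, 0, -0.0012, 0], [0, 0, 0, 0.06, 0, -0.0012, 0]]], "force": 40}}

```text
clock: 13.3
tcp_pos: [0.6139, -0.3154, 0.0438]
orientation: [0.691, 0.156, 0.687, -0.158]
wrist_force: [-1.8, 0.7, 5.6]
finger_gap: 0.054
```

Request:
{"method": "step_arm", "body": {"moves": [[[0, 0, 0, -0.02, 0, 0, 0], [0, 0, 0, -0.05, 0, 0, 0], [0, 0, 0, -0.08, 0, 0, 0], [0, 0, 0, -0.08, 0, 0, 0], [0, 0, 0, -0.08, 0, 0, 0]]]}}

```text
clock: 13.8
tcp_pos: [0.6139, -0.3154, 0.1242]
orientation: [0.692, 0.156, 0.687, -0.158]
wrist_force: [-0.4, -0.4, -1.4]
finger_gap: 0.0542
```

```bash
python3 -c "
from h import *
env.read_camera('wrist')
wl('low_pot','w18');print(go([.613,-.315,.25]))"
```

```text
tcp [ 0.6131 -0.3149  0.1228] psi -0.4479518137216419 13.85 [ 0.2423 -0.3811 -3.1025] 0.054106763448154585
low_pot [432.0, 247.0] 0.61 6069 z97 0.0511844336545919 mid [ 0.7227 -0.4155  0.0489] ext [0.0562 0.0579 0.0073] encl ((0.7222724556922913, -0.41560429334640503), 0.029252715408802032) hullfit (array([ 0.7227, -0.4152]), np.float64(0.028265860971245282))
low_pot [249.3, 257.9] 0.6 12390 z97 0.13037457666405766 mid [ 0.6129 -0.3147  0.1281] ext [0.0561 0.0566 0.0073] encl ((0.6127145886421204, -0.314780592918396), 0.028587283566594124) hullfit (array([ 0.6127, -0.3147]), np.float64(0.028151236755615847))
[ 0.      0.      0.     -0.1283 -0.0003  0.001 ]
```

View pics/w18.png

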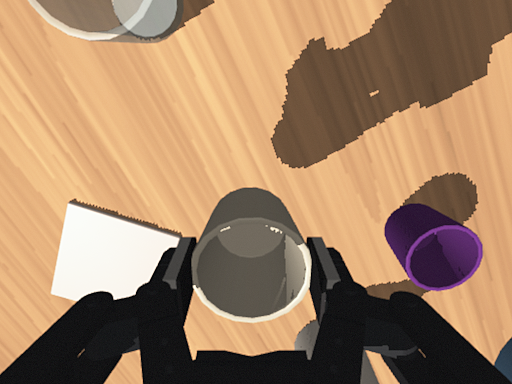

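Request:
{"method": "step_arm", "body": {"moves": [[[0, 0, 0, -0.04, 0, 0, 0], [0, 0, 0, -0.08, 0, 0, 0], [0, 0, 0, -0.12, 0, 0, 0], [0, 0, 0, -0.13, 0, 0, 0], [0, 0, 0, -0.13, 0, 0, 0]]]}}

```text
clock: 14.45
tcp_pos: [0.6128, -0.3147, 0.2525]
orientation: [0.691, 0.156, 0.688, -0.158]
wrist_force: [0.5, -0.6, -2.8]
finger_gap: 0.0544
```

```bash
python3 -c "
from h import *
print(go([.6032,.164,.23],.27))"
```

```text
[-0.7179  0.0044  0.0026  0.0211  0.4273 -0.2161]
```

Request:
{"method": "step_arm", "body": {"moves": [[[-0.1, 0.004, 0.003, 0.01, 0.035, -0.018, 0], [-0.2, 0.004, 0.003, 0.02, 0.08, -0.04, 0], [-0.3, 0.004, 0.003, 0.021, 0.12, -0.06, 0], [-0.4, 0.004, 0.003, 0.021, 0.165, -0.083, 0], [-0.5, 0.004, 0.003, 0.021, 0.21, -0.106, 0], [-0.6, 0.004, 0.003, 0.021, 0.255, -0.129, 0], [-0.718, 0.004, 0.003, 0.021, 0.3, -0.152, 0], [-0.718, 0.004, 0.003, 0.021, 0.345, -0.175, 0], [-0.718, 0.004, 0.003, 0.021, 0.38, -0.193, 0], [-0.718, 0.004, 0.003, 0.021, 0.41, -0.207, 0], [-0.718, 0.004, 0.003, 0.021, 0.427, -0.216, 0], [-0.718, 0.004, 0.003, 0.021, 0.427, -0.216, 0]]]}}

```text
clock: 15.65
tcp_pos: [0.6012, 0.1665, 0.2264]
orientation: [0.699, -0.096, 0.702, 0.097]
wrist_force: [-0.2, -0.5, -1.7]
finger_gap: 0.0541
```

```bash
python3 -c "
from h import *
for i in range(3): env.read_camera('wrist')
wl('low_pot','w19');wl('saucer','w20');s=env.get_state(); print(s['tcp_pos'],tcpT(s)[:3,0])
print(go([.6032,.164,.1],.27))
p,d,=snap('side','s1')"
```

```text
tcp [0.6022 0.1631 0.2278] psi 0.26995807938638805 15.8 [ 0.045  -0.5112 -1.6742] 0.05423178986789557
low_pot [248.3, 257.5] 0.86 12463 z97 0.2354855337491035 mid [0.6028 0.1634 0.2333] ext [0.056  0.0571 0.0076] encl ((0.6025760769844055, 0.16344520449638367), 0.02879997342824936) hullfit (array([0.6029, 0.1633]), np.float64(0.028220518521238643))
tcp [0.6028 0.1625 0.2289] psi 0.2686898127880517 15.9 [ 0.0705  0.0081 -1.4545] 0.054410813429252566
saucer [250.5, 152.6] 0.75 2790 z97 0.02029489711552448 mid [0.6028 0.1653 0.0181] ext [0.0657 0.0657 0.0075] encl ((0.603131890296936, 0.164943128824234), 0.033645451068878174) hullfit (array([0.6031, 0.1654]), np.float64(0.03295921214610814))
[0.6032 0.1625 0.2296] [-0.0002  0.0001 -1.    ]
[-0.0016 -0.0002 -0.0002  0.1296  0.0014  0.0004]
```

View pics/w20.png

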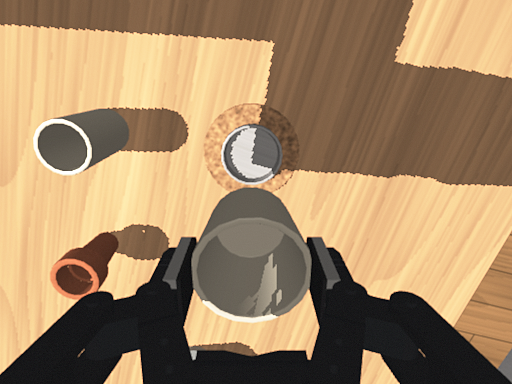

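Request:
{"method": "step_arm", "body": {"moves": [[[0, 0, 0, 0.03, 0.0018, 0, 0], [0, 0, 0, 0.07, 0.0018, 0, 0], [0, 0, 0, 0.11, 0.0018, 0, 0], [0, 0, 0, 0.14, 0.0018, 0, 0], [0, 0, 0, 0.15, 0.0018, 0, 0], [0, 0, 0, 0.155, 0.0018, 0, 0], [0, 0, 0, 0.155, 0.0018, 0, 0], [0, 0, 0, 0.155, 0.0018, 0, 0]]]}}

```text
clock: 16.85
tcp_pos: [0.6043, 0.1644, 0.0769]
orientation: [0.702, -0.095, 0.7, 0.095]
wrist_force: [1.0, 0.4, -0.9]
finger_gap: 0.0538
```

```bash
python3 -c "
from h import *
for i in range(2): env.read_camera('wrist')
wl('low_pot','w21');s=env.get_state(); print(s['tcp_pos'],tcpT(s)[:3,0])
print(go([.6026,.1643,.0528]))"
```

```text
tcp [0.6042 0.1646 0.0769] psi 0.26848119143202465 16.95 [-0.79   -0.0048 -1.7552] 0.05407325521105169
low_pot [248.7, 255.7] 0.69 12371 z97 0.0844730922895 mid [0.6045 0.1647 0.0823] ext [0.0564 0.0567 0.0076] encl ((0.6045770049095154, 0.16447103023529053), 0.02889275923371315) hullfit (array([0.6047, 0.1646]), np.float64(0.028258993315830344))
[0.6037 0.1646 0.0763] [ 0.0026  0.0006 -1.    ]
[ 0.      0.      0.      0.0235  0.0001 -0.0012]
```

View pics/w21.png

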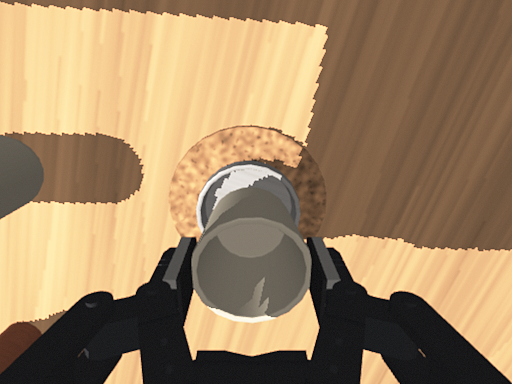

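Good alignment; lower slowly.

Request:
{"method": "step_arm", "body": {"moves": [[[0, 0, 0, 0.005, 0, -0.001, 0], [0, 0, 0, 0.01, 0, -0.001, 0], [0, 0, 0, 0.014, 0, -0.001, 0], [0, 0, 0, 0.018, 0, -0.001, 0], [0, 0, 0, 0.021, 0, -0.001, 0], [0, 0, 0, 0.022, 0, -0.001, 0], [0, 0, 0, 0.022, 0, -0.001, 0]]]}}

```text
clock: 17.75
tcp_pos: [0.6027, 0.1643, 0.054]
orientation: [0.701, -0.095, 0.7, 0.095]
wrist_force: [-1.3, -0.0, -1.7]
finger_gap: 0.0541
```

```bash
python3 -c "
from h import *
wl('low_pot','w22');s=env.get_state(); print(s['tcp_pos'],s['wrist_force'])
print(go([.6026,.1643,.0528]))"
```

```text
tcp [0.6027 0.1643 0.054 ] psi 0.2685627090289118 17.75 [-1.2541 -0.0375 -1.6918] 0.05405283412178273
low_pot [248.6, 259.0] 0.74 12389 z97 0.06163130009853203 mid [0.6031 0.1645 0.0592] ext [0.056  0.0567 0.0072] encl ((0.6037126183509827, 0.16459932923316956), 0.028830749914050102) hullfit (array([0.6033, 0.1645]), np.float64(0.028104393632407163))
[0.6029 0.1643 0.0544] [-0.713   0.2196 -3.0502]
[ 0.      0.      0.      0.0016  0.0001 -0.0003]
```

View pics/w22.png

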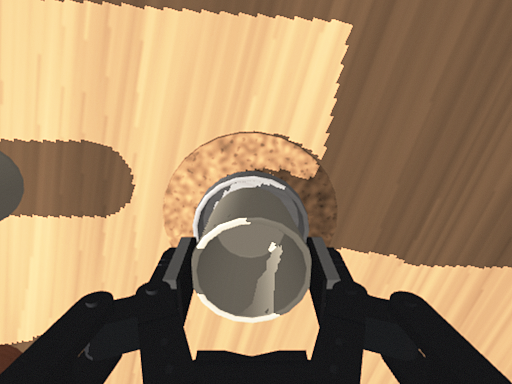

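Request:
{"method": "step_arm", "body": {"moves": [[[0, 0, 0, 0.001, 0, 0, 0], [0, 0, 0, 0.002, 0, 0, 0], [0, 0, 0, 0.002, 0, 0, 0], [0, 0, 0, 0.002, 0, 0, 0]]]}}

```text
clock: 18.25
tcp_pos: [0.6032, 0.1643, 0.0529]
orientation: [0.702, -0.095, 0.699, 0.095]
wrist_force: [-1.2, -1.0, 2.3]
finger_gap: 0.0542
```

Request:
{"method": "step_arm", "body": {"moves": [[[0, 0, 0, 0, 0, 0, 0.75], [0, 0, 0, 0, 0, 0, 0.8], [0, 0, 0, 0, 0, 0, 0.9], [0, 0, 0, 0, 0, 0, 1], [0, 0, 0, 0, 0, 0, 1], [0, 0, 0, 0, 0, 0, 1]]]}}

```text
clock: 18.85
tcp_pos: [0.6032, 0.1643, 0.0528]
orientation: [0.702, -0.095, 0.7, 0.095]
wrist_force: [-0.5, -0.2, -0.5]
finger_gap: 0.0854
```

```bash
python3 -c "
from h import *
wl('low_pot','w23');wl('saucer','w24');s=env.get_state(); print(s['tcp_pos'],s['wrist_force'])"
```

```text
tcp [0.6032 0.1643 0.0528] psi 0.2685661029637901 18.85 [-0.468  -0.2302 -0.5339] 0.08535641392132583
low_pot [247.7, 258.1] 0.59 12438 z97 0.06030673164370356 mid [0.6032 0.1643 0.0579] ext [0.0562 0.0569 0.0071] encl ((0.6026520729064941, 0.164297416806221), 0.028883036226034164) hullfit (array([0.6031, 0.1643]), np.float64(0.028270307323525583))
low_pot [238.6, 182.6] 0.24 2512 z97 0.020629451197277264 mid [0.6025 0.1733 0.0227] ext [0.0653 0.0501 0.0161] encl ((0.6017013788223267, 0.16641753911972046), 0.033855658024549484) hullfit (array([0.6026, 0.1651]), np.float64(0.0332076295261795))
tcp [0.6032 0.1643 0.0528] psi 0.26853911099683325 18.95 [-0.0625  0.0025 -0.3099] 0.08532759084626895
saucer [249.0, 182.3] 0.77 2460 z97 0.02062961266958933 mid [0.6028 0.1741 0.0183] ext [0.0659 0.0482 0.0073] encl ((0.6029430627822876, 0.16549858450889587), 0.03343210369348526) hullfit (array([0.6028, 0.1652]), np.float64(0.033042006937412126))
[0.6032 0.1643 0.0529] [ 0.7051 -0.5096 -0.3614]
```

View pics/w23.png

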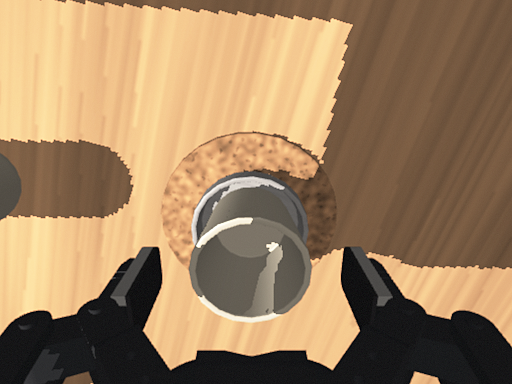

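Request:
{"method": "step_arm", "body": {"moves": [[[0, 0, 0, -0.02, 0, 0, 1], [0, 0, 0, -0.06, 0, 0, 1], [0, 0, 0, -0.11, 0, 0, 1], [0, 0, 0, -0.15, 0, 0, 1], [0, 0, 0, -0.19, 0, 0, 1], [0, 0, 0, -0.2, 0, 0, 1]]]}}

```text
clock: 19.65
tcp_pos: [0.6045, 0.1645, 0.2587]
orientation: [0.705, -0.095, 0.696, 0.095]
wrist_force: [0.1, -0.4, 0.1]
finger_gap: 0.0852
```

```bash
python3 -c "
from h import *
print(go([.455,0.01,.22],0))"
```

```text
[ 0.2686  0.0122 -0.0002  0.0366 -0.1092 -0.1856]
```

Request:
{"method": "step_arm", "body": {"moves": [[[0.1, 0.012, 0, 0.01, -0.02, -0.035, 1], [0.2, 0.012, 0, 0.02, -0.045, -0.075, 1], [0.268, 0.012, 0, 0.03, -0.068, -0.115, 1], [0.268, 0.012, 0, 0.036, -0.09, -0.15, 1], [0.268, 0.012, 0, 0.036, -0.109, -0.185, 1], [0.268, 0.012, 0, 0.036, -0.109, -0.185, 1], [0.268, 0.012, 0, 0.036, -0.109, -0.185, 1], [0.268, 0.012, 0, 0.036, -0.109, -0.185, 1]]]}}

```text
clock: 20.45
tcp_pos: [0.4563, 0.0106, 0.2206]
orientation: [0.707, -0.0, 0.707, 0.0]
wrist_force: [0.8, -0.7, -0.6]
finger_gap: 0.0857
```

```bash
python3 -c "
from h import *
for i in range(3): env.read_camera('wrist')
wl('clay_pot','w25');s=env.get_state(); print(s['tcp_pos'],tcpT(s)[:3,0])"
```

```text
tcp [0.4563 0.011  0.2204] psi 0.0019779641239152075 20.6 [0.4924 0.5634 0.4779] 0.08529808073686614
clay_pot [251.5, 182.7] 0.71 2547 z97 0.07959498932212915 mid [0.4557 0.0014 0.0771] ext [0.0506 0.0502 0.0069] encl ((0.4554678797721863, 0.0009705048287287354), 0.025812571868300438) hullfit (array([0.4557, 0.0012]), np.float64(0.025292007492554426))
[0.456  0.0109 0.2204] [-0.0001  0.0003 -1.    ]
```

View pics/w25.png

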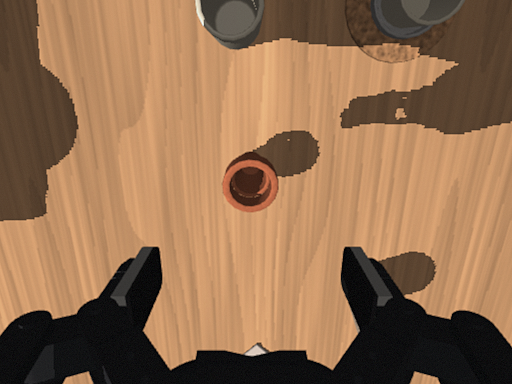

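```bash
python3 -c "
from h import *
print(go([.4557,.0012,.1]),go([.4557,.0012,.067]))"
```

```text
[ 0.      0.      0.      0.1204 -0.0098 -0.0003] [ 0.      0.      0.      0.1534 -0.0098 -0.0003]
```

Request:
{"method": "step_arm", "body": {"moves": [[[0, 0, 0, 0.03, -0.0098, 0, 1], [0, 0, 0, 0.07, -0.0098, 0, 1], [0, 0, 0, 0.095, -0.0098, 0, 1], [0, 0, 0, 0.1, -0.0098, 0, 1], [0, 0, 0, 0.1, -0.0098, 0, 1], [0, 0, 0, 0.1, -0.0098, 0, 1]]]}}

```text
clock: 21.3
tcp_pos: [0.4572, 0.0012, 0.1217]
orientation: [0.708, -0.001, 0.706, 0.001]
wrist_force: [0.1, 0.3, 0.4]
finger_gap: 0.0855
```

```bash
python3 -c "
from h import *
env.read_camera('wrist')
wl('clay_pot','w26');print(go([.4557,.0012,.067]))"
```

```text
tcp [0.4574 0.0011 0.1219] psi 0.002260271796510922 21.35 [0.0648 0.0762 0.6477] 0.0852803744245017
clay_pot [249.2, 217.7] 0.73 5905 z97 0.07959786564131544 mid [0.4554 0.0009 0.0773] ext [0.051  0.051  0.0074] encl ((0.45544904470443726, 0.00045022275298833847), 0.026207217946648598) hullfit (array([0.4556, 0.0007]), np.float64(0.025717675780867668))
[ 0.      0.      0.      0.0548  0.0002 -0.0017]
```

Request:
{"method": "step_arm", "body": {"moves": [[[0, 0, 0, 0.02, 0, -0.0016, 1], [0, 0, 0, 0.04, 0, -0.0016, 1], [0, 0, 0, 0.052, 0, -0.0016, 1], [0, 0, 0, 0.055, 0, -0.0016, 1], [0, 0, 0, 0.055, 0, -0.0016, 1], [0, 0, 0, 0.055, 0, -0.0016, 0], [0, 0, 0, 0.055, 0, -0.0016, 0], [0, 0, 0, 0.055, 0, -0.0016, 0], [0, 0, 0, 0.055, 0, -0.0016, 0], [0, 0, 0, 0.055, 0, -0.0016, 0], [0, 0, 0, 0.055, 0, -0.0016, 0], [0, 0, 0, 0.055, 0, -0.0016, 0]]], "force": 40}}

```text
clock: 22.65
tcp_pos: [0.4565, 0.0009, 0.0681]
orientation: [0.709, -0.001, 0.706, 0.001]
wrist_force: [-2.2, 0.4, 6.0]
finger_gap: 0.0512
```

Request:
{"method": "step_arm", "body": {"moves": [[[0, 0, 0, -0.02, 0, 0, 0], [0, 0, 0, -0.05, 0, 0, 0], [0, 0, 0, -0.08, 0, 0, 0], [0, 0, 0, -0.08, 0, 0, 0], [0, 0, 0, -0.08, 0, 0, 0]]]}}

```text
clock: 23.15
tcp_pos: [0.4566, 0.0009, 0.1486]
orientation: [0.709, -0.001, 0.705, 0.0]
wrist_force: [0.7, -0.3, -1.8]
finger_gap: 0.0512
```

```bash
python3 -c "
from h import *
env.read_camera('wrist')
wl('clay_pot','w27');snap('side','s2')"
```

```text
tcp [0.4558 0.001  0.1476] psi 0.0021387709825162137 23.2 [ 0.0818  0.3907 -2.13  ] 0.05102076424693208
clay_pot [249.2, 264.7] 0.87 11295 z97 0.15918573362044544 mid [0.456  0.0009 0.1569] ext [0.0516 0.052  0.0074] encl ((0.45614174008369446, 0.00011239437299082056), 0.026861555874347687) hullfit (array([0.456 , 0.0007]), np.float64(0.02584263561691459))
```

View pics/w27.png

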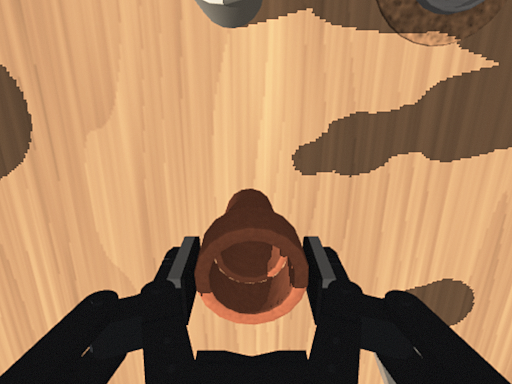

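View pics/s2.png

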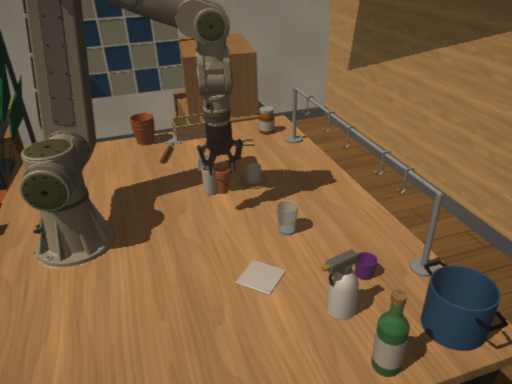

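```bash
python3 -c "
from h import *
s=env.get_state();print(s['tcp_pos'],tcpT(s)[:3,0])
print(go([.6030,.1645,.225],.27))"
```

```text
[0.4551 0.0011 0.1468] [ 0.0019 -0.0001 -1.    ]
[-0.2679  0.0019  0.0004 -0.078   0.1631  0.1484]
```

Request:
{"method": "step_arm", "body": {"moves": [[[0, 0, 0, -0.03, 0, 0, 0], [0, 0, 0, -0.06, 0, 0, 0], [-0.08, 0, 0, -0.078, 0.02, 0.018, 0], [-0.16, 0.001, 0, -0.078, 0.05, 0.045, 0], [-0.22, 0.002, 0, -0.078, 0.08, 0.073, 0], [-0.268, 0.002, 0, -0.078, 0.11, 0.1, 0], [-0.268, 0.002, 0, -0.078, 0.14, 0.127, 0], [-0.268, 0.002, 0, -0.078, 0.157, 0.143, 0], [-0.268, 0.002, 0, -0.078, 0.163, 0.148, 0], [-0.268, 0.002, 0, -0.078, 0.163, 0.148, 0], [-0.268, 0.002, 0, -0.078, 0.163, 0.148, 0]]]}}

```text
clock: 24.45
tcp_pos: [0.6017, 0.1637, 0.2242]
orientation: [0.7, -0.095, 0.702, 0.095]
wrist_force: [-0.1, 0.2, -0.9]
finger_gap: 0.0512
```

```bash
python3 -c "
from h import *
for i in range(3): env.read_camera('wrist')
wl('clay_pot','w28');wl('low_pot','w29');s=env.get_state(); print(s['tcp_pos'],tcpT(s)[:3,0])"
```

```text
tcp [0.602  0.1634 0.2253] psi 0.2689613084043246 24.6 [-1.3147  0.4047 -1.5962] 0.05121223872015925
clay_pot [249.3, 263.5] 0.85 11271 z97 0.23685464580770316 mid [0.6027 0.1633 0.2347] ext [0.0509 0.0517 0.0078] encl ((0.6028335094451904, 0.16303209960460663), 0.026456406340003014) hullfit (array([0.6027, 0.1632]), np.float64(0.025838110408834176))
tcp [0.6022 0.1636 0.2255] psi 0.2690250622837737 24.7 [-0.3762  0.023  -1.0479] 0.05114842978890584
low_pot [249.0, 163.3] 0.95 2594 z97 0.06039984586004319 mid [0.6032 0.1657 0.1072] ext [0.0552 0.054  0.1054] encl ((0.6032028794288635, 0.1645887792110443), 0.028300946578383446) hullfit (array([0.6033, 0.1651]), np.float64(0.027705785675435402))
[0.6024 0.1639 0.2255] [ 0.0005 -0.0004 -1.    ]
```

View pics/w29.png

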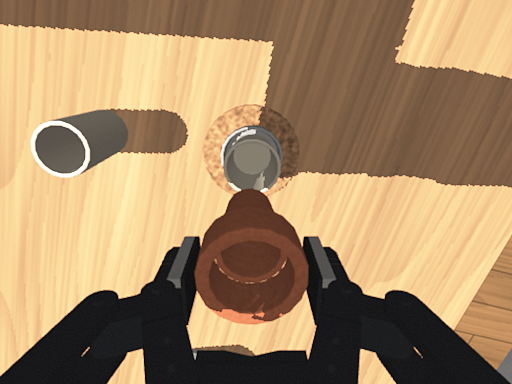

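Request:
{"method": "step_arm", "body": {"moves": [[[0, 0, 0, 0.03, 0.0006, 0.0003, 0], [0, 0, 0, 0.06, 0.0006, 0.0003, 0], [0, 0, 0, 0.075, 0.0006, 0.0003, 0], [0, 0, 0, 0.08, 0.0006, 0.0003, 0], [0, 0, 0, 0.08, 0.0006, 0.0003, 0], [0, 0, 0, 0.08, 0.0006, 0.0003, 0]]]}}

```text
clock: 25.4
tcp_pos: [0.6033, 0.1645, 0.1467]
orientation: [0.701, -0.095, 0.7, 0.095]
wrist_force: [-0.5, -0.2, -0.9]
finger_gap: 0.0508
```

```bash
python3 -c "
from h import *
for i in range(3): env.read_camera('wrist')
wl('clay_pot','w30');s=env.get_state(); print(s['tcp_pos'],tcpT(s)[:3,0]); print(go([.6026,.1646,.082]));snap('top','t2')"
```

```text
tcp [0.6034 0.1646 0.1469] psi 0.2692646171644562 25.55 [-0.9637 -0.5091 -1.6118] 0.05139407455389431
clay_pot [250.0, 264.3] 0.98 11168 z97 0.15846732493292345 mid [0.604  0.1643 0.1563] ext [0.0508 0.0523 0.0076] encl ((0.6041347980499268, 0.16442619264125824), 0.02634195238351822) hullfit (array([0.6041, 0.1646]), np.float64(0.02571055939197963))
[0.6032 0.1646 0.1465] [ 0.0021 -0.0001 -1.    ]
[ 0.      0.      0.      0.0645  0.0002 -0.0007]
```

View pics/w30.png

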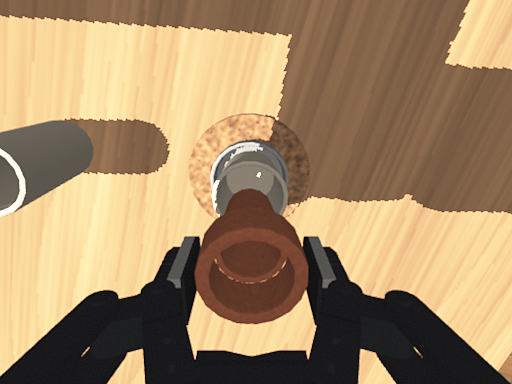

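Request:
{"method": "step_arm", "body": {"moves": [[[0, 0, 0, 0.01, 0, -0.0006, 0], [0, 0, 0, 0.02, 0, -0.0006, 0], [0, 0, 0, 0.03, 0, -0.0007, 0], [0, 0, 0, 0.04, 0, -0.0008, 0], [0, 0, 0, 0.048, 0, -0.0009, 0], [0, 0, 0, 0.055, 0, -0.001, 0], [0, 0, 0, 0.06, 0, -0.001, 0], [0, 0, 0, 0.061, 0, -0.001, 0], [0, 0, 0, 0.061, 0, -0.001, 0]]]}}

```text
clock: 26.6
tcp_pos: [0.6022, 0.1643, 0.0852]
orientation: [0.701, -0.095, 0.7, 0.095]
wrist_force: [-0.1, 1.1, -1.6]
finger_gap: 0.0511
```

```bash
python3 -c "
from h import *
env.read_camera('wrist')
wl('clay_pot','w31');s=env.get_state(); print(s['tcp_pos'],s['wrist_force'],tcpT(s)[:3,0]); print(go([.6026,.1646,.082]))"
```

```text
tcp [0.6024 0.1643 0.0855] psi 0.26935863887451106 26.65 [ 0.4026 -0.284  -1.2759] 0.050851604022554384
clay_pot [250.4, 266.1] 0.68 10919 z97 0.09707380749485234 mid [0.6031 0.1641 0.0947] ext [0.0507 0.052  0.0073] encl ((0.6033016443252563, 0.16427865624427795), 0.026397215202450752) hullfit (array([0.6031, 0.1642]), np.float64(0.02571462113412188))
[0.6025 0.1643 0.0858] [-1.5274  0.13   -1.7795] [ 0.0027 -0.0001 -1.    ]
[0.     0.     0.     0.0038 0.0002 0.0001]
```

View pics/w31.png

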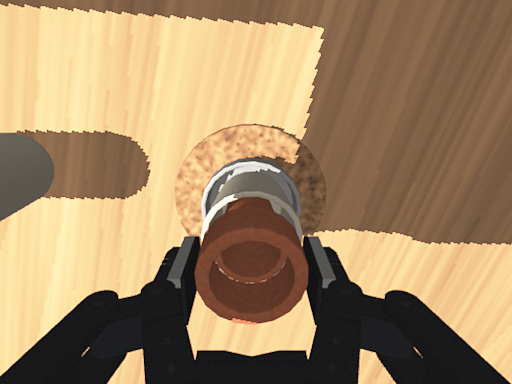

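Request:
{"method": "step_arm", "body": {"moves": [[[0, 0, 0, 0.001, 0, 0, 0], [0, 0, 0, 0.002, 0, 0, 0], [0, 0, 0, 0.003, 0, 0, 0], [0, 0, 0, 0.004, 0, 0, 0], [0, 0, 0, 0.0045, 0, 0, 0], [0, 0, 0, 0.0045, 0, 0, 0], [0, 0, 0, 0.0045, 0, 0, 0]]]}}

```text
clock: 27.45
tcp_pos: [0.6026, 0.1644, 0.0821]
orientation: [0.702, -0.095, 0.7, 0.095]
wrist_force: [-3.3, -0.9, 5.7]
finger_gap: 0.0513
```

```bash
python3 -c "
from h import *
wl('clay_pot','w32');s=env.get_state(); print(s['tcp_pos'],s['wrist_force'],tcpT(s)[:3,0]); print(go([.6026,.1646,.082]))"
```

```text
tcp [0.6026 0.1644 0.0821] psi 0.26940753145488533 27.45 [-3.3082 -0.8593  5.6865] 0.05133771446121429
clay_pot [252.1, 264.6] 0.84 10740 z97 0.09374061692391779 mid [0.6034 0.1641 0.0915] ext [0.0509 0.0518 0.0075] encl ((0.6034271121025085, 0.1642930656671524), 0.02623741328716278) hullfit (array([0.6034, 0.1645]), np.float64(0.025596674357749816))
[0.6026 0.1644 0.0822] [-2.5437 -0.0808  5.7067] [ 0.0034 -0.0001 -1.    ]
[0.     0.     0.     0.0002 0.0002 0.    ]
```

Seated with a 6–7 N push; ease up slightly and release.

Request:
{"method": "step_arm", "body": {"moves": [[[0, 0, 0, -0.0005, 0, 0, 0], [0, 0, 0, -0.0005, 0, 0, 0.7], [0, 0, 0, -0.0005, 0, 0, 0.8], [0, 0, 0, -0.0005, 0, 0, 0.9], [0, 0, 0, -0.0005, 0, 0, 1], [0, 0, 0, -0.0005, 0, 0, 1], [0, 0, 0, -0.0005, 0, 0, 1]]]}}

```text
clock: 28.25
tcp_pos: [0.6026, 0.1644, 0.0826]
orientation: [0.702, -0.095, 0.7, 0.095]
wrist_force: [-0.1, 0.0, 0.6]
finger_gap: 0.0854
```

```bash
python3 -c "
from h import *
wl('clay_pot','w33');s=env.get_state(); print(s['tcp_pos'],s['wrist_force'],tcpT(s)[:3,0])"
```

```text
tcp [0.6026 0.1644 0.0826] psi 0.2693651188102445 28.25 [-0.0748  0.0431  0.5884] 0.0854323291094404
clay_pot [248.6, 265.9] 0.8 10744 z97 0.09354621511776257 mid [0.6016 0.1636 0.0913] ext [0.0506 0.0522 0.0074] encl ((0.6016794443130493, 0.1634686291217804), 0.026437122374773026) hullfit (array([0.6016, 0.1638]), np.float64(0.025674803595006634))
[0.6026 0.1644 0.0826] [ 0.2554 -0.6666  0.1872] [ 0.0033 -0.0001 -1.    ]
```

Request:
{"method": "step_arm", "body": {"moves": [[[0, 0, 0, -0.02, 0, 0, 1], [0, 0, 0, -0.06, 0, 0, 1], [0, 0, 0, -0.1, 0, 0, 1], [0, 0, 0, -0.13, 0, 0, 1], [0, 0, 0, -0.14, 0, 0, 1], [0, 0, 0, -0.14, 0, 0, 1]]]}}

```text
clock: 28.95
tcp_pos: [0.6031, 0.1645, 0.2243]
orientation: [0.703, -0.095, 0.698, 0.095]
wrist_force: [0.1, -0.3, -1.2]
finger_gap: 0.0855
```

```bash
python3 -c "
from h import *
for i in range(3): env.read_camera('wrist')
wl('clay_pot','w34');s=env.get_state(); print(s['tcp_pos'],s['wrist_force'],tcpT(s)[:3,0]);print(go([.458,.320,.26],.61))"
```

```text
tcp [0.6012 0.1642 0.2205] psi 0.26933529150368507 29.1 [ 0.6822 -0.1119 -0.109 ] 0.08523058138678488
clay_pot [250.5, 176.7] 0.67 2854 z97 0.09364055218079033 mid [0.6019 0.1643 0.0912] ext [0.0501 0.051  0.007 ] encl ((0.6023070812225342, 0.16391552984714508), 0.025977451354265213) hullfit (array([0.6021, 0.1641]), np.float64(0.025366830842541446))
[0.6011 0.1642 0.2204] [ 0.5078  0.1532 -0.9985] [-0.0003 -0.0006 -1.    ]
[-0.3406 -0.0006  0.0004 -0.0397  0.1882 -0.0965]
```

View pics/w34.png

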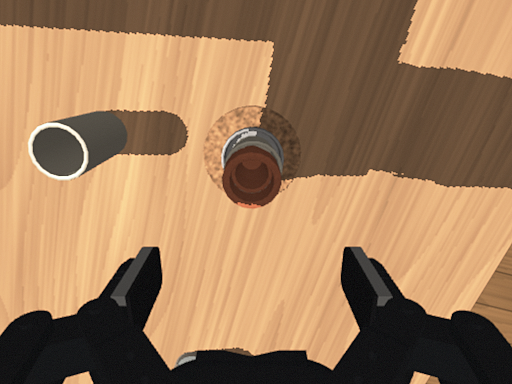

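Request:
{"method": "step_arm", "body": {"moves": [[[-0.1, 0, 0, -0.02, 0.04, -0.02, 1], [-0.2, 0, 0, -0.039, 0.08, -0.04, 1], [-0.3, 0, 0, -0.039, 0.12, -0.06, 1], [-0.34, 0, 0, -0.039, 0.16, -0.08, 1], [-0.34, 0, 0, -0.039, 0.188, -0.096, 1], [-0.34, 0, 0, -0.039, 0.188, -0.096, 1], [-0.34, 0, 0, -0.039, 0.188, -0.096, 1], [-0.34, 0, 0, -0.039, 0.188, -0.096, 1]]]}}

```text
clock: 30.0
tcp_pos: [0.459, 0.3193, 0.2586]
orientation: [0.674, -0.212, 0.675, 0.212]
wrist_force: [-0.7, 0.6, 0.5]
finger_gap: 0.0854
```

```bash
python3 -c "
from h import *
for i in range(3): env.read_camera('wrist')
wl('cloche','w35');wl('cloche','w36',(.07,.096));s=env.get_state(); print(s['tcp_pos'],tcpT(s)[:3,0])"
```

```text
tcp [0.4594 0.319  0.2589] psi 0.6075041165744207 30.15 [-1.1201  0.557   0.0096] 0.0852660610314898
cloche [254.3, 142.8] 0.57 1699 z97 0.09138292181349321 mid [0.457  0.331  0.0894] ext [0.021  0.0212 0.0065] encl ((0.45693010091781616, 0.33113157749176025), 0.010961323045194149) hullfit (array([0.457 , 0.3311]), np.float64(0.010531870794141404))
tcp [0.4593 0.3191 0.2591] psi 0.6076858577821335 30.25 [0.2211 0.6407 0.8889] 0.0851155642701586
cloche [253.5, 141.5] 0.59 1779 z97 0.09126966261813496 mid [0.4568 0.331  0.0821] ext [0.021  0.0213 0.0208] encl ((0.4570944309234619, 0.3307742476463318), 0.01096690259873867) hullfit (array([0.457 , 0.3309]), np.float64(0.010614503531920932))
[0.459  0.3194 0.2592] [-0.0005 -0.0007 -1.    ]
```

View pics/w36.png

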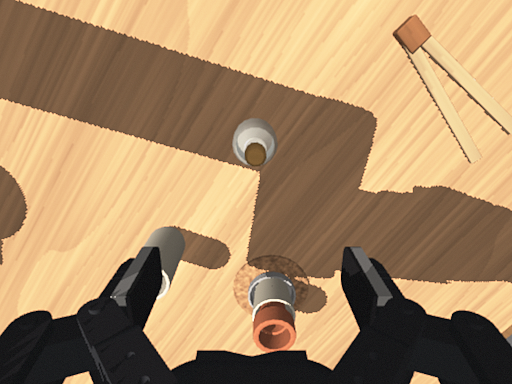

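```bash
python3 -c "
from h import *
print(go([.457,.331,.13]),go([.457,.331,.078]))"
```

```text
[0.     0.     0.     0.1292 0.0107 0.0051] [0.     0.     0.     0.1812 0.0108 0.0051]
```

Request:
{"method": "step_arm", "body": {"moves": [[[0, 0, 0, 0.02, 0.0108, 0.005, 1], [0, 0, 0, 0.06, 0.0108, 0.005, 1], [0, 0, 0, 0.1, 0.0108, 0.005, 1], [0, 0, 0, 0.12, 0.0108, 0.005, 1], [0, 0, 0, 0.13, 0.0108, 0.005, 1], [0, 0, 0, 0.13, 0.0108, 0.005, 1], [0, 0, 0, 0.13, 0.0108, 0.005, 1]]]}}

```text
clock: 31.05
tcp_pos: [0.4578, 0.3313, 0.1303]
orientation: [0.675, -0.212, 0.674, 0.212]
wrist_force: [-0.4, 0.3, 0.5]
finger_gap: 0.0853
```

```bash
python3 -c "
from h import *
env.read_camera('wrist')
wl('cloche','w37');s=env.get_state(); print(s['tcp_pos'],tcpT(s)[:3,0]);print(go([.457,.331,.078],.608))"
```

```text
tcp [0.458  0.3315 0.1308] psi 0.6080866926991102 31.1 [ 0.0356  0.6288 -0.2969] 0.08555413154524863
cloche [246.6, 192.2] 0.7 4241 z97 0.09126033802865831 mid [0.4568 0.3308 0.089 ] ext [0.0211 0.0214 0.0074] encl ((0.4567492604255676, 0.3305938243865967), 0.011127742007374763) hullfit (array([0.4567, 0.331 ]), np.float64(0.01045444313814201))
[0.458  0.3316 0.1309] [ 0.0022  0.0007 -1.    ]
[ 0.0002  0.0022  0.0006  0.0529  0.0001 -0.0013]
```

View pics/w37.png

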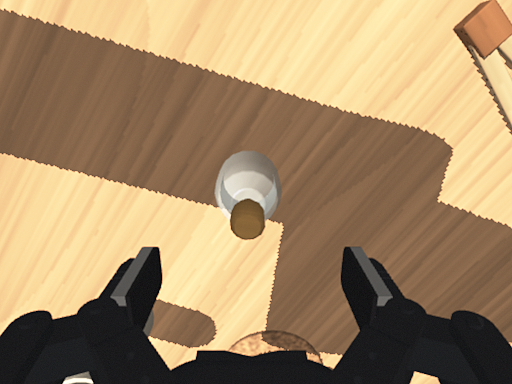

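Knob at (248,218), between the jaws. Descend with tilt correction, half-close first.

Request:
{"method": "step_arm", "body": {"moves": [[[0, 0.002, 0, 0.015, 0, -0.0012, 1], [0, 0.002, 0, 0.03, 0, -0.0012, 0.8], [0, 0.002, 0, 0.045, 0, -0.0012, 0.6], [0, 0.002, 0, 0.052, 0, -0.0012, 0.5], [0, 0.002, 0, 0.053, 0, -0.0012, 0.4], [0, 0.002, 0, 0.053, 0, -0.0012, 0.4], [0, 0.002, 0, 0.053, 0, -0.0012, 0.4]]]}}

```text
clock: 31.9
tcp_pos: [0.4578, 0.3313, 0.0789]
orientation: [0.675, -0.212, 0.674, 0.212]
wrist_force: [0.2, 0.2, 0.1]
finger_gap: 0.0342
```

```bash
python3 -c "
from h import *
env.read_camera('wrist')
wl('cloche','w38');s=env.get_state(); print(s['tcp_pos'],s['wrist_force'],tcpT(s)[:3,0]);print(go([.4568,.331,.078],.608))"
```

```text
tcp [0.4578 0.3313 0.0788] psi 0.6082010423982307 31.95 [ 0.1103  0.8968 -0.3074] 0.03351200690765603
cloche [247.9, 225.2] 0.91 7574 z97 0.0912340986304754 mid [0.457  0.3311 0.0891] ext [0.0218 0.0216 0.0076] encl ((0.4567813575267792, 0.3307475745677948), 0.011205445043742657) hullfit (array([0.4566, 0.331 ]), np.float64(0.010589188104629893))
[0.4576 0.3312 0.0786] [ 0.437   0.3797 -0.4813] [ 0.0016  0.0002 -1.    ]
[ 0.0002  0.0014  0.0008  0.0006  0.0003 -0.0007]
```

View pics/w38.png

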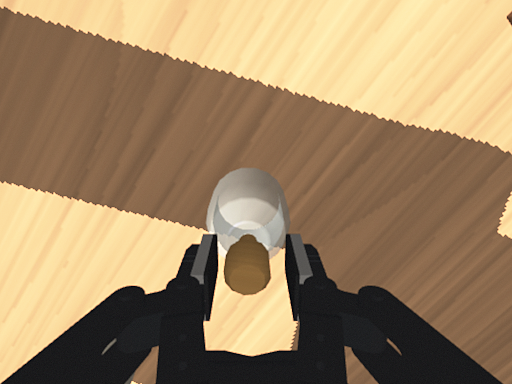

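Request:
{"method": "step_arm", "body": {"moves": [[[0, 0, 0, 0, 0, -0.0007, 0.35], [0, 0, 0, 0, 0, -0.0007, 0.3], [0, 0, 0, 0, 0, -0.0007, 0.2], [0, 0, 0, 0, 0, -0.0007, 0], [0, 0, 0, 0, 0, -0.0007, 0], [0, 0, 0, 0, 0, -0.0007, 0], [0, 0, 0, 0, 0, -0.0007, 0]]], "force": 45}}

```text
clock: 32.75
tcp_pos: [0.457, 0.3307, 0.0789]
orientation: [0.675, -0.212, 0.674, 0.212]
wrist_force: [-2.4, -1.0, 4.9]
finger_gap: 0.0201
```

```bash
python3 -c "
from h import *
wl('cloche','w39',(.07,.1));s=env.get_state(); print(s['tcp_pos'],s['wrist_force'],s['finger_gap'],tcpT(s)[:3,0])"
```

```text
tcp [0.457  0.3307 0.0789] psi 0.6081118019890841 32.75 [-2.4345 -0.9568  4.8743] 0.02011118987996022
cloche [249.7, 220.3] 0.91 7110 z97 0.09145155947190153 mid [0.4537 0.3356 0.0813] ext [0.0327 0.0301 0.0225] encl ((0.4538176357746124, 0.3371657729148865), 0.017331043258309364) hullfit (array([0.4538, 0.3374]), np.float64(0.01669692560557044))
[0.457  0.3307 0.0789] [-2.3244 -1.0229  5.2621] 0.019911901342484956 [ 0.0018  0.0001 -1.    ]
```

Request:
{"method": "step_arm", "body": {"moves": [[[0, 0, 0, -0.005, 0, 0, 0], [0, 0, 0, -0.015, 0, 0, 0], [0, 0, 0, -0.03, 0, 0, 0], [0, 0, 0, -0.05, 0, 0, 0], [0, 0, 0, -0.06, 0, 0, 0], [0, 0, 0, -0.06, 0, 0, 0], [0, 0, 0, -0.06, 0, 0, 0]]]}}

```text
clock: 33.55
tcp_pos: [0.4569, 0.3307, 0.1387]
orientation: [0.675, -0.212, 0.674, 0.212]
wrist_force: [-1.0, -0.3, -1.8]
finger_gap: 0.0204
```

```bash
python3 -c "
from h import *
env.read_camera('wrist')
wl('cloche','w40');s=env.get_state(); print(s['tcp_pos'],s['wrist_force'],s['finger_gap'],tcpT(s)[:3,0]);snap('side','s3')"
```

```text
tcp [0.4565 0.3305 0.1382] psi 0.608126145722846 33.6 [ 0.5321 -0.5213 -1.5864] 0.02027881443199792
cloche [252.1, 221.3] 0.64 7056 z97 0.15072759032884983 mid [0.4576 0.3312 0.1484] ext [0.0222 0.0218 0.0073] encl ((0.4575289487838745, 0.3311265707015991), 0.011379983276128769) hullfit (array([0.4573, 0.3311]), np.float64(0.010734478035167359))
[0.4562 0.3304 0.1379] [ 0.2414 -0.3464 -1.5246] 0.02042767926622888 [ 0.0001 -0.0007 -1.    ]
```

View pics/w40.png

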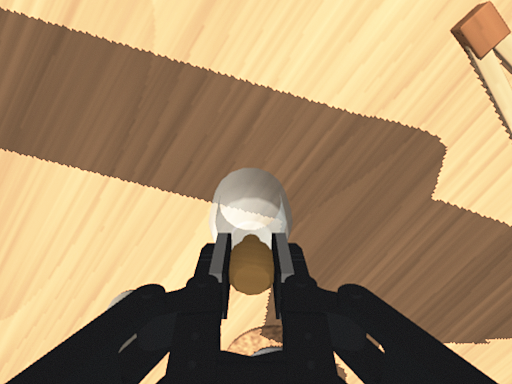

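View pics/s3.png

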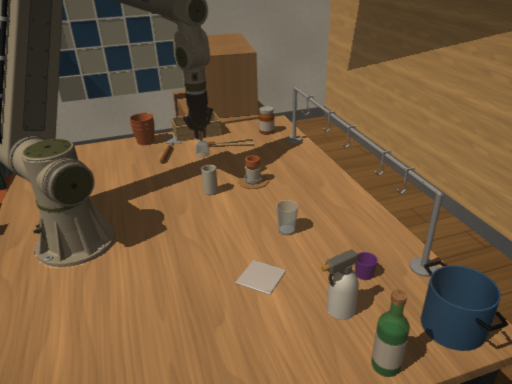

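```bash
python3 -c "
from h import *
env.read_camera('wrist');s=env.get_state();print(s['tcp_pos']);print(go([.602,.164,.255],.27))"
```

```text
[0.4564 0.3304 0.138 ]
[ 0.3381 -0.      0.0007 -0.1169 -0.2199  0.0244]
```

Request:
{"method": "step_arm", "body": {"moves": [[[0, 0, 0, -0.02, 0, 0, 0], [0, 0, 0, -0.05, 0, 0, 0], [0, 0, 0, -0.08, -0.01, 0.001, 0], [0.05, 0, 0, -0.1, -0.025, 0.003, 0], [0.1, 0, 0, -0.11, -0.05, 0.006, 0], [0.16, 0, 0, -0.117, -0.08, 0.009, 0], [0.22, 0, 0, -0.117, -0.11, 0.012, 0], [0.28, 0, 0, -0.117, -0.14, 0.016, 0], [0.32, 0, 0, -0.117, -0.17, 0.019, 0], [0.338, 0, 0, -0.117, -0.195, 0.022, 0], [0.338, 0, 0, -0.117, -0.21, 0.023, 0], [0.338, 0, 0, -0.117, -0.219, 0.024, 0]]]}}

```text
clock: 35.0
tcp_pos: [0.6016, 0.1635, 0.2545]
orientation: [0.7, -0.095, 0.701, 0.095]
wrist_force: [-0.0, -0.4, -1.0]
finger_gap: 0.02
```

Run:
```python
from h import *
for i in range(6): env.read_camera('wrist')
s=env.get_state(); print(s['tcp_pos'],s['finger_gap'],tcpT(s)[:3,0])
p,d,T=wl('cloche','w41'); r=env.silhouettes('wrist','cloche')[0]; P=cloud('wrist',d,r['mask'],T)
for a in np.arange(.17,.275,.008):
    q=P[(P[:,2]>a)&(P[:,2]<a+.008)]
    if len(q)>20: print(round(a,3),len(q),q[:,:2].min(0),q[:,:2].max(0))
wl('clay_pot','w42')
```

```text
[0.6005 0.1654 0.2553] 0.020100045296367663 [ 0.0002 -0.0004 -1.    ]
tcp [0.6005 0.1654 0.2553] psi 0.27158426774817973 35.3 [ 0.2883  0.3462 -1.6443] 0.020100045296367663
cloche [251.9, 222.0] 0.67 6933 z97 0.26781019623174834 mid [0.6007 0.1664 0.2655] ext [0.0203 0.021  0.0073] encl ((0.6004562377929688, 0.16601957380771637), 0.011036631651222706) hullfit (array([0.6007, 0.1663]), np.float64(0.010374977978107136))
0.178 193 [0.575  0.1695] [0.6208 0.1915]
0.186 231 [0.5748 0.1684] [0.6202 0.1915]
0.194 266 [0.5748 0.1687] [0.6203 0.1914]
0.202 316 [0.5749 0.1515] [0.6241 0.1914]
0.21 777 [0.5751 0.1511] [0.6248 0.1913]
0.218 1164 [0.5773 0.1548] [0.6231 0.1891]
0.226 1717 [0.5809 0.1576] [0.6184 0.1855]
0.234 164 [0.59   0.1603] [0.6109 0.177 ]
0.242 26 [0.5909 0.1684] [0.609  0.1798]
0.25 337 [0.5904 0.1663] [0.6098 0.1771]
0.258 662 [0.5905 0.1558] [0.6109 0.1769]
0.266 1050 [0.5915 0.157 ] [0.6101 0.1757]
tcp [0.6007 0.1653 0.2554] psi 0.2714465708315408 35.45 [-0.7207 -0.0272 -0.255 ] 0.0199932090717249
clay_pot [251.1, 154.7] 0.84 1266 z97 0.09373277533827125 mid [0.6025 0.1722 0.0915] ext [0.05   0.0349 0.0075] encl ((0.6022696495056152, 0.1649060994386673), 0.025484886020421982) hullfit (array([0.6022, 0.1649]), np.float64(0.025025942719827245))
```

View pics/w41.png

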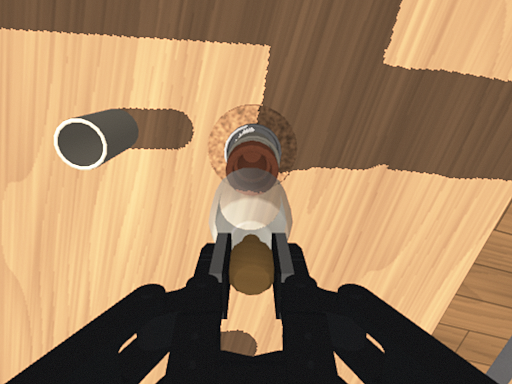

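Request:
{"method": "step_arm", "body": {"moves": [[[0, 0, 0, 0.01, -0.0013, 0.0007, 0], [0, 0, 0, 0.025, -0.0013, 0.0007, 0], [0, 0, 0, 0.04, -0.0013, 0.0007, 0], [0, 0, 0, 0.052, -0.0013, 0.0007, 0], [0, 0, 0, 0.06, -0.0013, 0.0007, 0], [0, 0, 0, 0.065, -0.0013, 0.0007, 0], [0, 0, 0, 0.068, -0.0013, 0.0007, 0], [0, 0, 0, 0.068, -0.0013, 0.0007, 0], [0, 0, 0, 0.068, -0.0013, 0.0007, 0]]]}}

```text
clock: 36.45
tcp_pos: [0.6022, 0.164, 0.1879]
orientation: [0.701, -0.096, 0.7, 0.095]
wrist_force: [-0.1, -0.1, -0.8]
finger_gap: 0.0203
```

Run:
```python
from h import *
for i in range(3): env.read_camera('wrist')
p,d,T=wl('cloche','w43'); r=env.silhouettes('wrist','cloche')[0]; P=cloud('wrist',d,r['mask'],T)
for a in np.arange(.1,.2,.008):
    q=P[(P[:,2]>a)&(P[:,2]<a+.008)]
    if len(q)>20: print(round(a,3),len(q),q[:,:2].min(0),q[:,:2].max(0))
wl('clay_pot','w44')
s=env.get_state(); print(s['tcp_pos'],s['wrist_force'],tcpT(s)[:3,0],go([.6017,.1642,.1727]))
snap('side','s4')
```

```text
tcp [0.6022 0.164  0.1879] psi 0.2710089069047735 36.6 [-0.1762  0.7352 -1.3576] 0.02018922725517945
cloche [249.7, 221.9] 0.64 6956 z97 0.2004777335451102 mid [0.6025 0.1645 0.1983] ext [0.0205 0.022  0.0076] encl ((0.6026098728179932, 0.16454792022705078), 0.011134962551295757) hullfit (array([0.6027, 0.1648]), np.float64(0.010397536176267173))
0.108 155 [0.5767 0.1675] [0.6235 0.1899]
0.116 226 [0.5765 0.1666] [0.623  0.1898]
0.124 247 [0.5765 0.1662] [0.6228 0.1899]
0.132 285 [0.5765 0.1657] [0.6225 0.1899]
0.14 654 [0.5767 0.1524] [0.6276 0.1899]
0.148 856 [0.5783 0.1524] [0.6257 0.1885]
0.156 1521 [0.5808 0.155 ] [0.6237 0.1862]
0.164 925 [0.5885 0.158 ] [0.6145 0.1791]
0.18 254 [0.5838 0.1648] [0.6152 0.181 ]
0.188 406 [0.5921 0.1641] [0.6115 0.1755]
0.196 1419 [0.5923 0.1536] [0.6128 0.1753]
tcp [0.6021 0.1639 0.1877] psi 0.27106030903209566 36.75 [-0.745   0.131  -0.9754] 0.019997133683876032
clay_pot [249.7, 165.2] 0.84 723 z97 0.09373034294208842 mid [0.6006 0.179  0.0914] ext [0.0471 0.0217 0.0073] encl ((0.6005735397338867, 0.17282713949680328), 0.024021871387958527) hullfit (array([0.6021, 0.1643]), np.float64(0.025425432720919454))
[0.602  0.1639 0.1875] [-0.1057 -0.3544 -0.8379] [ 0.0008 -0.0005 -1.    ] [ 0.      0.      0.      0.0148  0.0004 -0.0002]
```

View pics/w43.png

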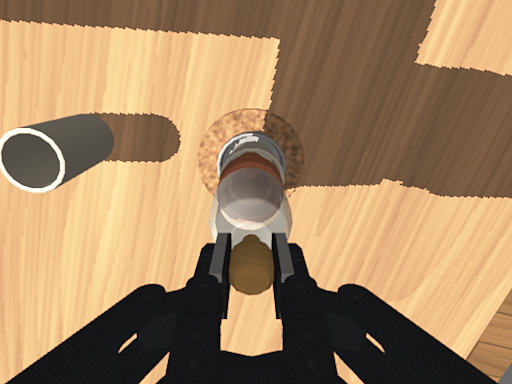

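Request:
{"method": "step_arm", "body": {"moves": [[[0, 0, 0, 0.003, 0.0003, -0.0002, 0], [0, 0, 0, 0.005, 0.0003, -0.0002, 0], [0, 0, 0, 0.007, 0.0003, -0.0002, 0], [0, 0, 0, 0.009, 0.0003, -0.0002, 0], [0, 0, 0, 0.0105, 0.0003, -0.0002, 0], [0, 0, 0, 0.012, 0.0003, -0.0002, 0], [0, 0, 0, 0.012, 0.0003, -0.0002, 0], [0, 0, 0, 0.012, 0.0003, -0.0002, 0]]]}}

```text
clock: 37.7
tcp_pos: [0.6017, 0.1642, 0.1755]
orientation: [0.701, -0.096, 0.7, 0.095]
wrist_force: [-1.4, 0.6, -1.4]
finger_gap: 0.02
```

Run:
```python
from h import *
for i in range(2): env.read_camera('wrist')
p,d,T=wl('cloche','w45'); r=env.silhouettes('wrist','cloche')[0]; P=cloud('wrist',d,r['mask'],T)
for a in np.arange(.1,.15,.008):
    q=P[(P[:,2]>a)&(P[:,2]<a+.008)]
    if len(q)>20: print(round(a,3),len(q),q[:,:2].min(0),q[:,:2].max(0))
s=env.get_state(); print(s['tcp_pos'],s['wrist_force'],tcpT(s)[:3,0],go([.6017,.1642,.1727]))
```

```text
tcp [0.6018 0.1642 0.1755] psi 0.2709784541705213 37.8 [-0.5708 -0.3601 -2.1974] 0.0200980919045825
cloche [252.4, 221.2] 0.62 7158 z97 0.18805546377576574 mid [0.6019 0.1652 0.1857] ext [0.0205 0.0211 0.0073] encl ((0.6016847491264343, 0.1648889183998108), 0.011025479063391685) hullfit (array([0.6019, 0.1648]), np.float64(0.010535079461868772))
0.1 215 [0.5758 0.1663] [0.6223 0.1901]
0.108 239 [0.5759 0.1665] [0.6225 0.1901]
0.116 278 [0.5761 0.1668] [0.6227 0.1902]
0.124 426 [0.576  0.1505] [0.6275 0.1903]
0.132 800 [0.5766 0.1504] [0.6263 0.1894]
0.14 1347 [0.5791 0.1541] [0.624  0.1871]
0.148 1497 [0.5834 0.1569] [0.6177 0.1827]
[0.6017 0.1642 0.1756] [-0.6628  0.3964 -1.446 ] [ 0.0009 -0.0005 -1.    ] [ 0.      0.      0.      0.0029  0.     -0.    ]
```

Request:
{"method": "step_arm", "body": {"moves": [[[0, 0, 0, 0.0007, 0, 0, 0], [0, 0, 0, 0.0013, 0, 0, 0], [0, 0, 0, 0.0018, 0, 0, 0], [0, 0, 0, 0.0023, 0, 0, 0], [0, 0, 0, 0.0027, 0, 0, 0], [0, 0, 0, 0.003, 0, 0, 0], [0, 0, 0, 0.003, 0, 0, 0]]]}}

```text
clock: 38.65
tcp_pos: [0.6019, 0.1642, 0.1728]
orientation: [0.701, -0.096, 0.7, 0.095]
wrist_force: [-0.6, -0.4, 1.0]
finger_gap: 0.0199
```

Run:
```python
from h import *
p,d,T=wl('cloche','w46')
s=env.get_state(); print(s['tcp_pos'],s['wrist_force'],s['ft_torque'],tcpT(s)[:3,0],go([.6017,.1642,.1727]))
```

```text
tcp [0.6019 0.1642 0.1728] psi 0.2710350300241435 38.65 [-0.5566 -0.3906  1.03  ] 0.01987911223508224
cloche [251.3, 220.9] 0.59 7108 z97 0.1853228733736659 mid [0.6022 0.1651 0.1829] ext [0.0202 0.0202 0.0071] encl ((0.6033979058265686, 0.1646852195262909), 0.011772742494940758) hullfit (array([0.6021, 0.1654]), np.float64(0.01038597983409636))
[0.6019 0.1642 0.1728] [-0.1922 -0.531   1.0522] [-0.0274 -0.0384  0.0064] [ 0.0014 -0.0004 -1.    ] [ 0.      0.      0.      0.0001  0.     -0.0002]
```

Request:
{"method": "step_arm", "body": {"moves": [[[0, 0, 0, 0, 0, 0, 0.26], [0, 0, 0, 0, 0, 0, 0.3], [0, 0, 0, 0, 0, 0, 0.35], [0, 0, 0, 0, 0, 0, 0.45], [0, 0, 0, 0, 0, 0, 0.55], [0, 0, 0, 0, 0, 0, 0.6], [0, 0, 0, 0, 0, 0, 0.6]]]}}

```text
clock: 39.45
tcp_pos: [0.6019, 0.1642, 0.1728]
orientation: [0.701, -0.096, 0.7, 0.095]
wrist_force: [0.4, 0.3, 0.0]
finger_gap: 0.0512
```

Run:
```python
from h import *
p,d,T=wl('cloche','w47'); r=env.silhouettes('wrist','cloche')[0]; P=cloud('wrist',d,r['mask'],T)
for a in np.arange(.096,.15,.008):
    q=P[(P[:,2]>a)&(P[:,2]<a+.008)]
    if len(q)>20: print(round(a,3),len(q),q[:,:2].min(0),q[:,:2].max(0))
s=env.get_state(); print(s['tcp_pos'],s['wrist_force'],s['finger_gap'])
snap('side','s5')
```

```text
tcp [0.6019 0.1642 0.1728] psi 0.2710037839609724 39.45 [0.3889 0.2734 0.0038] 0.05118875570179332
cloche [249.7, 226.2] 0.75 7625 z97 0.18524930503737913 mid [0.6013 0.1653 0.1831] ext [0.0215 0.0202 0.0076] encl ((0.6012117266654968, 0.16479900479316711), 0.011165964417159557) hullfit (array([0.6011, 0.165 ]), np.float64(0.010433582944206073))
0.096 196 [0.5764 0.1688] [0.6216 0.1901]
0.104 244 [0.5764 0.1689] [0.6222 0.1902]
0.112 255 [0.5765 0.1697] [0.6221 0.1901]
0.12 355 [0.576  0.1593] [0.6254 0.1903]
0.128 791 [0.576 0.156] [0.6266 0.1901]
0.136 1384 [0.5783 0.1452] [0.6242 0.1877]
0.144 2150 [0.5823 0.1485] [0.6209 0.1842]
[0.602  0.1642 0.1728] [-0.92   -0.5847  0.7384] 0.05154814584847702
```

View pics/w47.png

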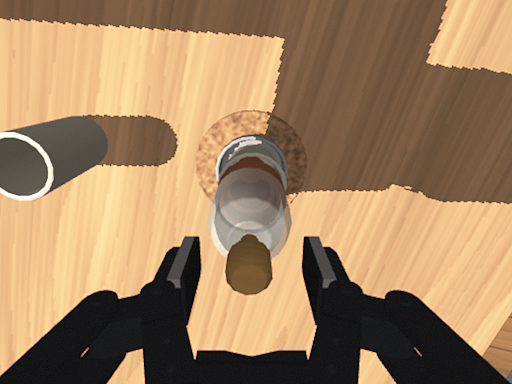

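Cloche stands upright on the rim at (249,215), free of the jaws. Retreat straight up, fully open.

Request:
{"method": "step_arm", "body": {"moves": [[[0, 0, 0, 0, 0, 0, 1], [0, 0, 0, 0, 0, 0, 1], [0, 0, 0, -0.02, 0, 0, 1], [0, 0, 0, -0.05, 0, 0, 1], [0, 0, 0, -0.08, 0, 0, 1], [0, 0, 0, -0.11, 0, 0, 1], [0, 0, 0, -0.12, 0, 0, 1], [0, 0, 0, -0.12, 0, 0, 1], [0, 0, 0, -0.12, 0, 0, 1]]]}}

```text
clock: 40.55
tcp_pos: [0.6015, 0.1642, 0.2915]
orientation: [0.701, -0.096, 0.701, 0.095]
wrist_force: [-0.2, -0.0, -0.9]
finger_gap: 0.0852
```

Run:
```python
from h import *
env.read_camera('wrist')
p,d,T=wl('cloche','w48');wl('clay_pot','w49');wl('cork_mat','w50',(.002,.008))
wl('saucer','w51')
snap('side','s6'); p,d=snap('top','t6')
for t in ['tall_pot','tumbler','mister','tongs']:
    for r in env.silhouettes('top',t)[:1]:
        P=cloud('top',d,r['mask']); print(t,np.round(r['uv']),P.min(0),P.max(0))
im=cv2.imread('pics/s6.png'); cv2.imwrite('pics/c6.png',cv2.resize(im[120:220,190:310],None,fx=6,fy=6,interpolation=cv2.INTER_CUBIC))
```

```text
tcp [0.6012 0.1642 0.2909] psi 0.27103964886833337 40.6 [-0.4107 -0.696   0.6203] 0.08508979314462432
cloche [251.2, 167.4] 0.91 2496 z97 0.18521831646725515 mid [0.6015 0.1644 0.1829] ext [0.0213 0.0211 0.0071] encl ((0.6015838384628296, 0.1644338071346283), 0.010933122597634792) hullfit (array([0.6013, 0.1647]), np.float64(0.010367269427663335))
tcp [0.601  0.1641 0.2909] psi 0.2710028071532782 40.7 [0.1041 0.1465 0.5399] 0.08547629626317127
clay_pot [252.9, 134.2] 0.7 108 z97 0.09187290572436686 mid [0.5983 0.1867 0.0909] ext [0.0271 0.0062 0.0097] encl ((0.5983254313468933, 0.18580372631549835), 0.013836409896612167) hullfit (array([0.6019, 0.1636]), np.float64(0.0262342338962648))
tcp [0.6012 0.1642 0.2914] psi 0.2710167420845701 40.8 [-0.3339 -0.1346  0.4005] 0.0850458000596569
cork_mat [253.0, 117.8] 0.91 2371 z97 0.005455448561577436 mid [0.6025 0.1696 0.0042] ext [0.1089 0.0989 0.0044] encl ((0.6027589440345764, 0.16445820033550262), 0.054843589663505554) hullfit (array([0.6026, 0.1647]), np.float64(0.05412469646977577))
tcp [0.6015 0.1642 0.292 ] psi 0.2710393638395021 40.9 [-0.7687  0.1555  0.2444] 0.08570586875383165
saucer [250.4, 120.0] 0.95 555 z97 0.059282731879173 mid [0.6019 0.1788 0.0598] ext [0.0529 0.022  0.0039] encl ((0.6019394397735596, 0.1726362407207489), 0.02697816677391529) hullfit (array([0.6035, 0.1648]), np.float64(0.02804000797229924))
tall_pot [207. 233.] [ 0.4167  0.1191 -0.0021] [0.4743 0.1854 0.1009]
tumbler [213. 187.] [ 0.5485  0.1077 -0.0037] [0.6587 0.2086 0.1294]
mister [430. 167.] [ 0.5434 -0.607  -0.007 ] [ 0.637  -0.4728  0.1709]
tongs [ 91. 188.] [ 0.5206  0.49   -0.0053] [0.7059 0.5417 0.0218]
```

View pics/c6.png

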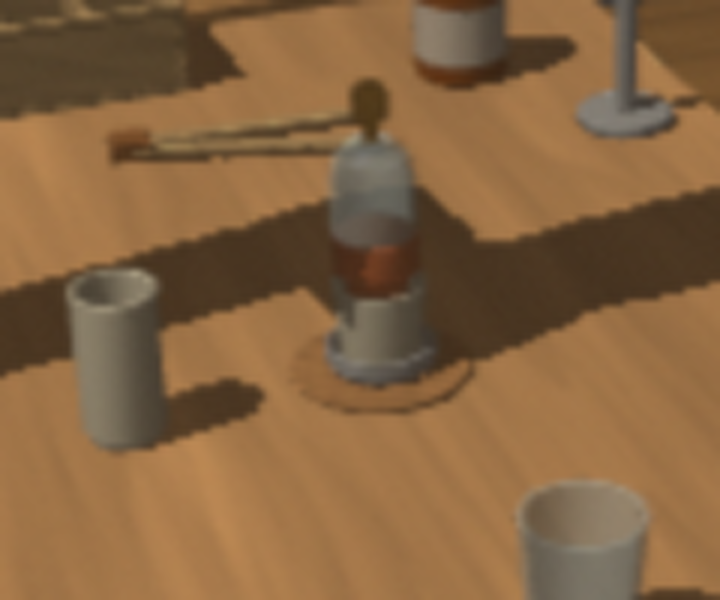

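View pics/w48.png

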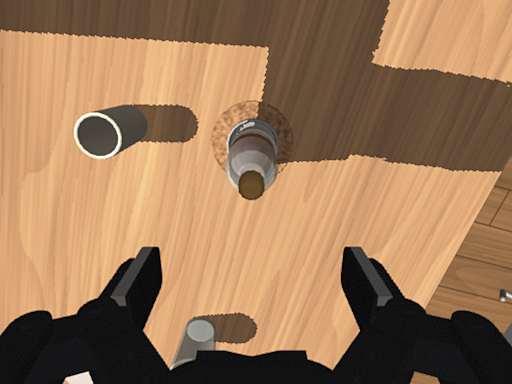

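```bash
python3 -c "
from h import *
print(env.hand_in())"
```

```text
the job is handed in; nothing more can be done
None
```

The planter is assembled on the cork mat in the order asked (steel saucer, white low pot, terracotta pot, cloche), and the job was handed in at about 41 s of the 128 s.

Last checks:
- **Centring:** the mat and saucer are at about (0.603, 0.164), the terracotta pot at (0.602, 0.164) and the cloche at about (0.602, 0.164). All the parts agree to within about 1–2 mm.
- **Heights:** the rim heights matched the seated values. The cloche knob top read 0.185, as expected, and the bell sides were vertical.
- **Lowering:** the cloche was set down with about 2.5 N of contact before release, and the gripper then moved straight up and touched nothing.
- **Bystanders:** the tall pot, mister and tongs showed no meaningful change in the top camera. I never reached for the tumbler. In the last top picture its network locked onto the cloche instead, so its place is confirmed only by the side picture, by eye.
- **Terracotta pot:** it shifted about 1.5 mm when released. I measured it again before placing the cloche and corrected for it.

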